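Press a glazed tile onto its cork backing and hold the glueing press

ROBOT

A 6-joint arm with a two-finger parallel gripper is mounted at the origin on the work surface. World frame = base frame: x ahead of the robot, y to its left, z up, the work surface at z = 0. Lengths are in mm, angles in degrees, forces in N, time in s.
With the tool pointing down it reaches from about 350 to 850 mm from the base axis. Payload 8.1 kg.
Tool frame: the origin (TCP) lies on the centre line of the jaws, within the pads' length; the fingertips stand 11 mm ahead of it and the grasp point (between the pads) lies 8 mm behind it; z points along the fingers, y is the direction in which the jaws open and shut (so a half turn about z gives the same grasp; the last joint's range is limited). The gripper opens to 85 mm and grips with 20 to 120 N. Pads are 22 mm wide; open, the fingers measure 114 mm over their backs; the gripper's body (76 mm by 85 mm) begins 54 mm behind the grasp point. The pads swing forward as they close: fully open they stand 13 mm farther back than shut.
Start: joints at [-68.033, 7.471, 85.268, -0, 87.261, -4.893], TCP at [271.109, -535.261, 202.592] pointing down, gripper open.
Joint ranges: [-169.43, 169.43], [-51.17, 129.36], [1.28, 143.12], [-76.62, 256.62], [0, 156.53], [-152.29, 152.29]. Speed limits (degrees/s): [136.94, 136.94, 159.86, 180, 180, 180].

INTERFACE

Orientations are given as [roll, pitch, yaw] about the fixed x, y, z axes, in that order (R = Rz(yaw) Ry(pitch) Rx(roll)).
In Python, from bench import telemetry, viewer, r gives the robot as it stands.
- The arm moves only by the shell command python3 -m inch 'ROWS' [FORCE]. ROWS is JSON, a list of rows, each a list of 3 entries, a list of its own where there are three numbers: the shift along the tool's x, y, z in cm, then the turn, a rotation vector about the tool's x, y, z in rad, then the opening, from 0 (shut) to 1 (fully open). A call has 1 to 20 rows; each row is the pose to reach, as a shift and turn from the pose commanded when the call began, along the tool's axes at that moment; what a row does not reach only later rows make up. A row lasts 1/10 s, in which the tool goes at most 50 mm and 8.59 degrees, less where a joint would pass 70% of its speed; a pose out of reach is approached as far as the arm can. A call with a gripper value outside its range is refused whole. The fingers move at their own pace and stop on an object; FORCE is the grip in N (left out, the last holds). Time passes only in rows, so rows that repeat a pose let the fingers close. It gives the time, the measured TCP pose, the force and the opening at its end, in the units of the state.
- telemetry.sense(): the state, without advancing time (a new reading comes with each control period).
- viewer.snapshot(name): name is "scene" or "top" or "wrist"; returns the picture (480x640x3 uint8, red, green, blue); there is no depth.
- viewer.camera_model(name): a dict with "fx", "fy", "cx", "cy" (pixels), "cam_to_world" (4x4, takes a point from camera to world coordinates); the wrist camera has in their place "mount" (4x4, takes a point from camera to tool coordinates, whose origin is the TCP and whose axes are the flange's). Camera axes: x right, y down, z forward; pixel columns grow to the right and rows downward; lengths in mm; the calibration is good to about 2 mm. A picture is of the moment at which its call begins: read the wrist's pose just before it. camera_model takes no time and is no camera call.
- r.hand_in(): hands the job in, once; it reports no verdict.
The state is a dict: "time": time; "joint_pos": joint angles; "qd": joint speeds; "joint_efforts": joint torques, N m; "tool_pos": TCP position; "tcp_rot": TCP orientation; "ft_force": force on the tool from outside, world axes, zero at the start; "wrist_torque": the same for the moment, N m; "finger_gap": finger opening in mm.
Only numpy, scipy, OpenCV 4.12 (cv2) and the standard library are available. Lean on these libraries where they do the work, as an engineer would, in place of code of your own. Each camera call takes 0.05 s, during which the arm holds its last target.

TASK

The cork backing lies sticky side up on the bed of the lever press: lay the glazed tile squarely on it, edges flush, then lay the plain wooden pressing board squarely on the tile. Then pull the press lever down so that its rubber foot bears on the board and its spring is about half compressed, never down onto its stop (the tile would crack), and keep holding it there: the program finishes while the robot holds the lever down. Leave the other things on the bench alone.

Things in the scene. Friction and masses are not known exactly. Their poses are not given: they have to be found in the camera images.
- press: Bench lever press, fixed. Origin on the bench under its foot; own x along the hinge pin, own y from foot to hinge. Grey base plate 150 x 260 mm, 24 mm high, from y = -90 to +170 mm; on it a black rubber bed 120 x 140 mm centred on the origin, its top 32 mm above the bench.
- hinge (a point): Middle of the lever's hinge pin: y = +115 mm of the press, 58 mm above the bench, between two grey cheeks (62 mm apart over the outsides, 76 mm high). Axes as the press: own x is the pin.
- lever (a joint): Lever angle (rad): 0 = raised, at rest; grows as the handle is pulled over and down (right-hand turn about the press's own +x); 1.45 = level; limit 1.60. A spring lifts it back to 0 if let go (2 to 4 N at the handle). With the full 26 mm pile on the bed the foot meets it at about 1.38; its spring is half compressed at about 1.45, on its stop at about 1.52.
- grip (a point): Middle of the handle: a round black bar, 18 mm thick, 84 mm long, parallel to the pin, at the end of an open steel loop (opening 88 mm wide, 70 mm deep). Seen from the pin, 215 mm along the arm and 55 mm above when level. Raised: 278 mm above the bench, y = +144 mm of the press; level: 113 mm above the bench, y = -100 mm. Turns with the lever; own x along the bar.
- foot (a joint): How far the spring foot is pushed up into its bush on the lever (m): 0 relaxed, 0.008 half compressed, 0.016 on its stop. 3 N starts it, then 1.2 N more per mm. Its capped stem rises out of the bush by as much: cap underside 6 mm above the bush when relaxed, 14 at half, 22 at the stop. About 11 N at the handle holds it at half; 1 mm of foot is 1.9 mm of handle.
- pad: Round rubber pad of the foot, 48 mm in diameter, on a small swivel under the foot's stem, 115 mm from the hinge pin. Origin on its axis, 8 mm above its pressing face; own z points away from that face (up when the lever is level).
- backing: Cork backing, a flat stiff rectangle 60 (own x) x 100 (own y) x 6 mm, loose on the press bed under the foot, a little off-centre and turned. Origin in the centre of its underside.
- tile: Glazed tile, 60 (own x) x 100 (own y) x 8 mm, terracotta body with a white glazed top, lying glaze up on the bench. Origin in the centre of its underside.
- board: Pressing board, plain pale wood, 60 (own x) x 100 (own y) x 12 mm, lying flat on the bench. Origin in the centre of its underside.
- bowl: Bystander: unglazed bowl 124 mm wide, 55 mm high. Origin under its centre.
- glaze_jar: Bystander: dark glaze jar 72 mm wide, 85 mm high. Origin under its centre.
- brush_pot: Bystander: brown pot 80 mm wide, 100 mm high, brushes standing in it to 200 mm. Origin under its centre.
- loop_tool: Bystander: trimming tool lying flat, wooden handle and wire loop, 170 mm long along its x. Origin near its middle, on the bench.
- test_tile: Bystander: L-shaped glaze test tile standing up, foot 40 x 50 mm, 62 mm high. Origin under its foot.
- rib: Bystander: flat wooden throwing rib about 65 x 64 x 7 mm. Origin under its middle.
- slip_bottle: Bystander: white bottle 54 mm wide, 130 mm high. Origin under its centre.
Things that resemble listed ones, but are neither listed nor needed, are in the scene too. Several things look just like the board: the one meant starts farthest to the robot's right. What is meant by the tile is not pink, and is the smaller of those in its own colour.

How it is judged (in metres and radians):
On the way, in this order (a step that is already met when the one before it is completed fails the run):
1. the tile lies squarely on the backing and is let go (x of tile in the frame of backing between -0.005 and 0.005 m and y of tile in the frame of backing between -0.005 and 0.005 m and z of tile in the frame of backing between 0.004 and 0.008 m and angle between the y axis of tile and the y axis of backing, either way round below 0.09 rad and contact force between the fingers and tile below 0.1 N), for 0.2 s.
2. the pressing board lies squarely on the tile and is let go (x of tile in the frame of backing between -0.005 and 0.005 m and y of tile in the frame of backing between -0.005 and 0.005 m and z of tile in the frame of backing between 0.004 and 0.008 m and angle between the y axis of tile and the y axis of backing, either way round below 0.09 rad and x of board in the frame of tile between -0.005 and 0.005 m and y of board in the frame of tile between -0.005 and 0.005 m and z of board in the frame of tile between 0.006 and 0.01 m and angle between the y axis of board and the y axis of tile, either way round below 0.09 rad and contact force between the fingers and board below 0.1 N), for 0.2 s.
At the end, for the whole second after the job is handed in: Backing, tile and board lie in a square pile under the foot (each within 5 mm and 5 degrees of the one below), untouched by the fingers; the robot holds the lever still, the pad presses the board with over 5 N, and the foot spring is compressed 4 to 12 of its 16 mm (all of step 2 and contact force between the fingers and tile below 0.1 N and horizontal distance between backing and press below 0.025 m and value of joint foot between 0.004 and 0.012 m and contact force between pad and board above 5 N and velocity of joint lever between -0.05 and 0.05 rad/s); the arm keeps its last pose, push and grip.
It fails at once if the foot's spring is driven down onto its stop (over 15 of 16 mm) (value of joint foot above 0.015 m).
It fails at once if another thing on the bench is pushed more than 30 mm (distance of any of bowl, glaze_jar, brush_pot, loop_tool, test_tile, rib, slip_bottle from where it was at the start of the episode above 0.03 m).
It also fails if it takes over 72 s, if anything falls off the work surface, if the arm or the gripper's body presses on something with over 40 N, if the wrist force passes 120 N, or if a joint passes its speed limit or range.

## Working session

There is one attempt and no reset: what is moved stays moved. The work goes in short steps, Python scripts to look and compute and a shell command to move; the robot and the scene stay as the last step left them, time stands still between calls to the robot, and variables do not carry over. Pictures are saved under pics/ and viewed, and the job is handed in when it is done.

```bash
ls; mkdir -p pics; python3 - <<'E'
from bench import telemetry, viewer, r
import cv2
print(telemetry.sense())
for n in ("scene","top","wrist"):
    im=viewer.snapshot(n); cv2.imwrite(f"pics/{n}0.png",im[:,:,::-1])
    print(n,viewer.camera_model(n))
E
```

```text
pics
{'time': 0.0, 'joint_pos': array([-6.80342076e+01,  7.51433861e+00,  8.53306878e+01,  2.87023855e-04,
        8.72614752e+01, -4.89127724e+00]), 'qd': array([-0.00201092,  0.02775535,  0.05284771,  0.01625077,  0.00795425,
       -0.0068166 ]), 'joint_efforts': array([ 1.74594454e-03, -5.69387591e+01, -5.00550342e+01,  1.85681802e-04,
        1.48278050e-02, -4.76329819e-05]), 'tool_pos': array([ 270.86867535, -534.693341  ,  201.53900658]), 'tcp_rot': array([-1.79893911e+02, -9.36650566e-03,  2.68570470e+01]), 'ft_force': array([ 0.15956163, -0.23444008, -0.02181291]), 'wrist_torque': array([-0.0096259 ,  0.01151682, -0.01555512]), 'finger_gap': 85.45919275543447}
scene {'fx': 433.80860269615835, 'fy': 433.80860269615835, 'cx': 309.02357557450244, 'cy': 239.18410665867597, 'cam_to_world': array([[ 8.96024495e-01,  2.76969157e-01, -3.47027651e-01,
         8.73347330e+02],
       [ 4.43981846e-01, -5.66826039e-01,  6.93965678e-01,
        -6.69682053e+02],
       [-4.49722044e-03, -7.75884223e-01, -6.30859293e-01,
         8.03765916e+02],
       [ 0.00000000e+00,  0.00000000e+0
[... 269 characters left out ...]
9301e-01, -1.27833920e-02, -2.27566874e-02,
         1.60578984e+01],
       [ 2.34633241e-02, -5.81562534e-02, -9.98031724e-01,
         1.42494413e+03],
       [ 0.00000000e+00,  0.00000000e+00,  0.00000000e+00,
         1.00000000e+00]])}
wrist {'fx': 402.6679113638847, 'fy': 402.6679113638847, 'cx': 316.37824153438606, 'cy': 234.1073800371775, 'mount': array([[ 5.86689752e-04, -9.63599757e-01, -2.67348396e-01,
         6.72914959e+01],
       [ 9.99999791e-01,  6.37597419e-04, -1.03606709e-04,
        -3.57074620e-01],
       [ 2.70296047e-04, -2.67348280e-01,  9.63599930e-01,
        -1.70689095e+02],
       [ 0.00000000e+00,  0.00000000e+00,  0.00000000e+00,
         1.00000000e+00]])}
```

View pics/scene0.png

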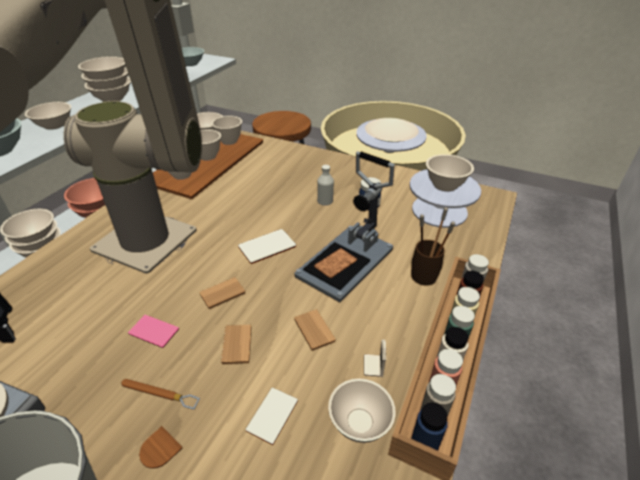

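View pics/top0.png

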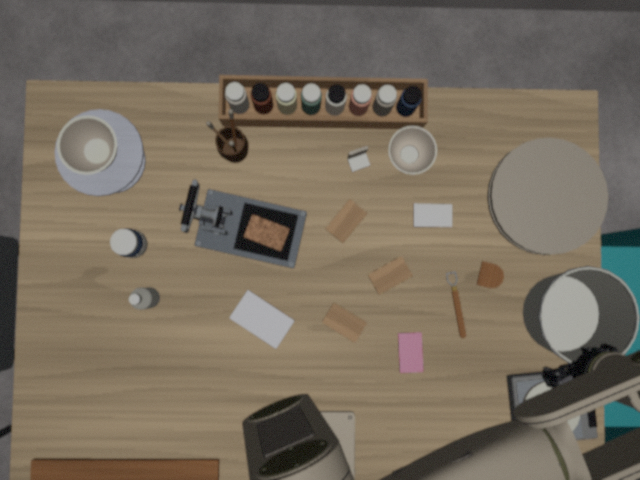

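View pics/wrist0.png

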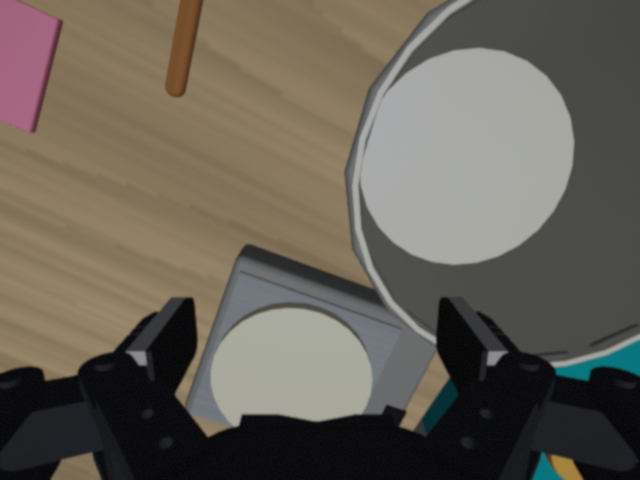

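The scene view shows the press in the middle with the cork on its bed. The top view has the press at about (250,230) with its hinge to the left (+y). The three board lookalikes are at (347,220), (345,321) and (390,275), and the last is farthest right, so it's the board. The white tiles are at (433,215), which is the smaller and so the tile, and (262,318), which is larger. The pink one is at (411,352). The wrist view shows only pots, a board edge and the pink tile.

```bash
cat > h.py <<'E'
from bench import telemetry, viewer, r
import cv2, numpy as np
from scipy.spatial.transform import Rotation as R
def toolT():
    s=telemetry.sense(); T=np.eye(4); T[:3,:3]=R.from_euler('xyz',s['tcp_rot'],degrees=True).as_matrix(); T[:3,3]=s['tool_pos']; return T
def cam(n):
    c=viewer.camera_model(n)
    return c, (c['cam_to_world'] if n!='wrist' else toolT()@c['mount'])
def cast(c,M,uv,z):
    uv=np.atleast_2d(np.asarray(uv,float)); d=np.c_[(uv[:,0]-c['cx'])/c['fx'],(uv[:,1]-c['cy'])/c['fy'],np.ones(len(uv))]@M[:3,:3].T
    o=M[:3,3]; t=(z-o[2])/d[:,2]; return o+d*t[:,None]
def proj(c,M,P):
    p=(np.atleast_2d(P)-M[:3,3])@M[:3,:3]; return np.c_[c['fx']*p[:,0]/p[:,2]+c['cx'],c['fy']*p[:,1]/p[:,2]+c['cy']]
def rect(mask,uv,c,M,z):
    # component nearest to uv -> outline -> metric minAreaRect
    n,lab,st,ce=cv2.connectedComponentsWithStats(mask.astype(np.uint8))
    l=lab[int(uv[1]),int(uv[0])]
    if l==0: print('seed not in mask'); return None
    cn=max(cv2.findContours((lab==l).astype(np.uint8),cv2.RETR_EXTERNAL,cv2.CHAIN_APPROX_NONE)[0],key=cv2.contourArea)
    W=cast(c,M,cn[:,0,:],z)[:,:2].astype(np.float32)
    (x,y),(w,h),a=cv2.minAreaRect(W)
    if w>h: w,h,a=h,w,a+90   # a: direction of short side
    a=(a+90)%180 # direction of long side
    return np.array([x,y]),w,h,a,st[l][4]
E
python3 - <<'E'
from h import *
im=cv2.imread('pics/top0.png'); c,M=cam('top')
hsv=cv2.cvtColor(im,cv2.COLOR_BGR2HSV)
for n,p in dict(tile=(433,215),board=(390,275),cork=(266,232),bed=(240,230),desk=(380,200),big=(262,318),b2=(347,220),b3=(345,321)).items(): print(n,hsv[p[1],p[0]],cast(c,M,p,10)[0].round(0))
wm=(hsv[...,1]<40)&(hsv[...,2]>130)
print('tile',rect(wm,(433,215),c,M,8)); print('big',rect(wm,(262,318),c,M,8))
crop=im[140:380,170:500]; cv2.imwrite('pics/topcrop0.png',cv2.resize(crop,None,fx=2.4,fy=2.4,interpolation=cv2.INTER_CUBIC))
E
```

```text
tile [  0   0 171] [ 608. -308.   10.]
board [ 15  94 135] [ 452. -197.   10.]
cork [ 14 106 132] [558. 121.  10.]
bed [30 22 23] [562. 188.  10.]
desk [ 18  74 142] [ 645. -171.   10.]
big [120   3 174] [339. 128.  10.]
b2 [ 15  99 132] [592. -86.  10.]
b3 [ 16  96 133] [334. -83.  10.]
tile (array([ 608.22583008, -306.92456055]), 62.107521057128906, 101.3277359008789, 89.85454559326172, np.int32(943))
big (array([336.98251343, 129.04705811]), 88.14639282226562, 145.2967071533203, 57.39909744262695, np.int32(2008))
```

View pics/topcrop0.png

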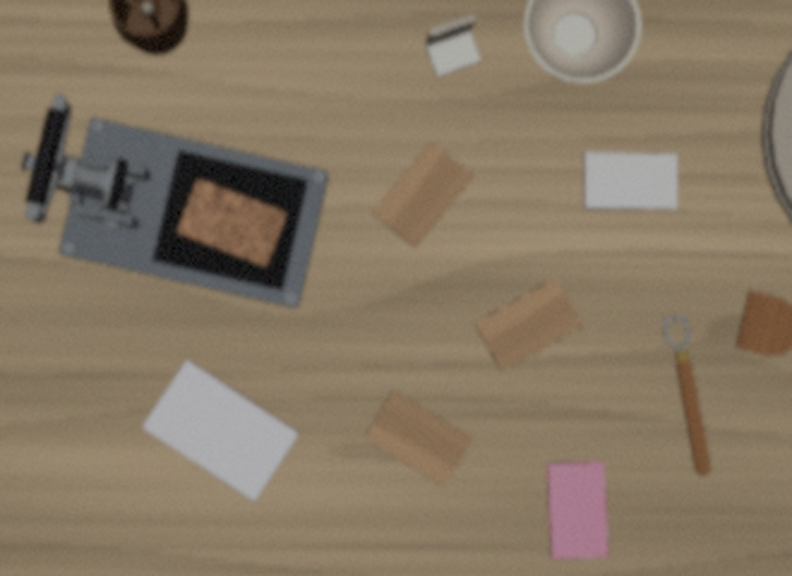

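```bash
cat >> h.py <<'E'
def give(xyz,rpy,start=None):
    T=toolT() if start is None else start
    d=T[:3,:3].T@(np.asarray(xyz,float)-T[:3,3])/10
    q=(R.from_matrix(T[:3,:3]).inv()*R.from_euler('xyz',rpy,degrees=True)).as_rotvec()
    print('shift cm',d.round(2),'rot',q.round(3)); return d,q
E
python3 - <<'E'
from h import *
im=cv2.imread('pics/top0.png'); c,M=cam('top')
# bed corners & base from crop clicks, rough
f=lambda p:(170+p[0]/2.4-0.3,140+p[1]/2.4-0.3)
for z,ps in ((32,[(180,152),(308,178),(285,288),(155,262)]),(24,[(95,119),(327,172),(299,304),(62,252)]),(38,[(200,180),(288,208),(266,266),(178,236)]),(12,[(477,325),(555,283),(581,323),(502,367)])):
    W=cast(c,M,[f(p) for p in ps],z); print(z,W.mean(0).round(1)); print(np.c_[np.diff(np.r_[W,W[:1]],axis=0)[:,:2]].round(1).tolist())
# bucket
print(cast(c,M,[(535,312),(590,270),(585,365)],150).round(0))
hsv=cv2.cvtColor(im,cv2.COLOR_BGR2HSV)
m=(hsv[...,2]<60)&(np.add.outer(np.arange(480),np.zeros(640))>0)
m[:, :232]=False; m=cv2.morphologyEx(m.astype(np.uint8),cv2.MORPH_OPEN,np.ones((3,3)))
print('bed',rect(m,(240,230),c,M,32))
give([330,-400,300],[180,0,60]); give([608,-307,150],[180,0,90])
E
python3 -c "
import cv2;im=cv2.imread('pics/scene0.png');cv2.imwrite('pics/scenecrop0.png',cv2.resize(im[140:310,280:420],None,fx=3.4,fy=3.4,interpolation=cv2.INTER_CUBIC))"
```

```text
32 [557.7 118.6  32. ]
[[-25.5, -134.8], [-116.1, 22.5], [25.5, 136.1], [116.1, -23.8]]
24 [566.7 157.4  24. ]
[[-52.8, -245.8], [-140.0, 27.6], [51.6, 249.4], [141.2, -31.3]]
38 [554.5 117.1  38. ]
[[-28.1, -92.3], [-61.0, 22.0], [30.1, 92.1], [59.0, -21.8]]
12 [ 452.1 -197.    12. ]
[[45.7, -83.1], [-42.3, -27.9], [-47.7, 84.1], [44.2, 26.9]]
[[ 369. -512.  150.]
 [ 467. -643.  150.]
 [ 248. -627.  150.]]
bed (array([557.5736084, 120.740448 ]), 117.65945434570312, 138.09266662597656, 78.01797485351562, np.int32(1483))
shift cm [11.36 -9.37 -9.81] rot [-0.001 -0.001 -0.578]
shift cm [40.36 -5.09  5.19] rot [-1.000e-03 -1.000e-03 -1.102e+00]
```

View pics/scenecrop0.png

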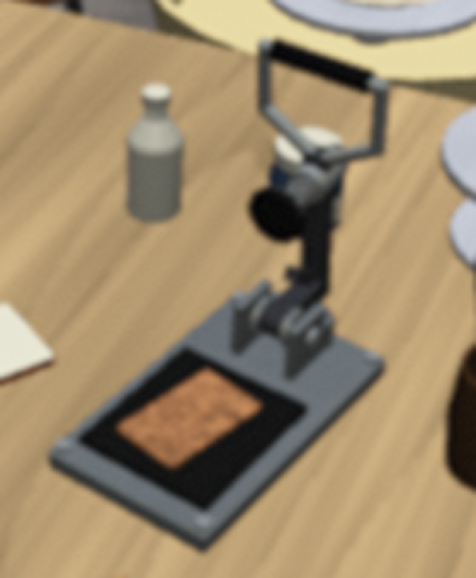

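The crop shows the press with its lever raised, the loop standing vertical with the black bar on top, and the cork on the bed. The bed centre is at about (557.6, 120), with the press +y axis at 78°. Next I move above the tile.

```bash
python3 -m inch '[[[11.4,-9.4,-9.8],[0,0,-0.58],1],[[11.4,-9.4,-9.8],[0,0,-0.58],1],[[11.4,-9.4,-9.8],[0,0,-0.58],1],[[11.4,-9.4,-9.8],[0,0,-0.58],1],[[11.4,-9.4,-9.8],[0,0,-0.58],1],[[40.4,-5.1,5],[0,0,-1.1],1],[[40.4,-5.1,5],[0,0,-1.1],1],[[40.4,-5.1,5],[0,0,-1.1],1],[[40.4,-5.1,5],[0,0,-1.1],1],[[40.4,-5.1,5],[0,0,-1.1],1],[[40.4,-5.1,5],[0,0,-1.1],1],[[40.4,-5.1,5],[0,0,-1.1],1],[[40.4,-5.1,5],[0,0,-1.1],1],[[40.4,-5.1,5],[0,0,-1.1],1],[[40.4,-5.1,5],[0,0,-1.1],1]]'
python3 - <<'E'
from h import *
c,M=cam('wrist'); im=viewer.snapshot('wrist')[:,:,::-1].copy(); cv2.imwrite('pics/w1.png',im)
print(telemetry.sense()['tool_pos'],telemetry.sense()['qd'].round(2))
hsv=cv2.cvtColor(im,cv2.COLOR_BGR2HSV)
p=proj(c,M,[608,-307,8])[0]; print(p, hsv[int(p[1]),int(p[0])])
wm=(hsv[...,1]<40)&(hsv[...,2]>120)
print(rect(wm,p,c,M,8))
E
```

```text
time: 1.65
tool_pos: [607.7, -308.4, 152.8]
tcp_rot: [-180.0, 0.0, 89.8]
ft_force: [0.0, 0.6, 0.4]
finger_gap: 85.3
[ 607.79610225 -308.59115391  153.4149889 ] [-0.11 -0.81 -0.07  0.16 -0.05 -0.02]
[317.40461418 208.585871  ] [110   4 175]
(array([ 608.93707275, -306.94906616]), 59.954444885253906, 99.25421905517578, 89.79859161376953, np.int32(9229))
```

View pics/w1.png

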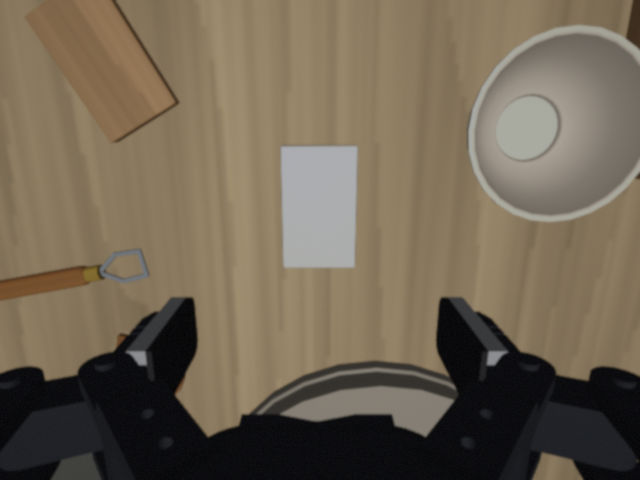

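The wrist view shows the tile at (318,207), upright and clear of the bowl (555,125) and the wheel. I'll grasp it 15 mm towards the press −y side so the camera stays clear of the lever later.

```bash
python3 -m inch '[[[-1.3,0.1,5],[0,0,0],1],[[-1.3,0.1,9],[0,0,0],1],[[-1.3,0.1,12],[0,0,0],1],[[-1.3,0.1,13],[0,0,0],1],[[-1.3,0.1,13.6],[0,0,0],1],[[-1.3,0.1,13.9],[0,0,0],1],[[-1.3,0.1,13.9],[0,0,0],1],[[-1.3,0.1,13.9],[0,0,0],1],[[-1.3,0.1,13.9],[0,0,0],1]]'
python3 - <<'E'
from h import *
print(telemetry.sense()['ft_force'],telemetry.sense()['tool_pos'])
im=viewer.snapshot('wrist')[:,:,::-1].copy(); cv2.imwrite('pics/w2.png',im)
E
```

```text
time: 2.6
tool_pos: [610.4, -320.7, 15.2]
tcp_rot: [179.9, 0.1, 89.9]
ft_force: [-0.8, -0.9, -0.6]
finger_gap: 85.6
[-0.75067454 -0.86047055 -0.5603393 ] [ 610.41203963 -320.72980514   15.22055114]
```

View pics/w2.png

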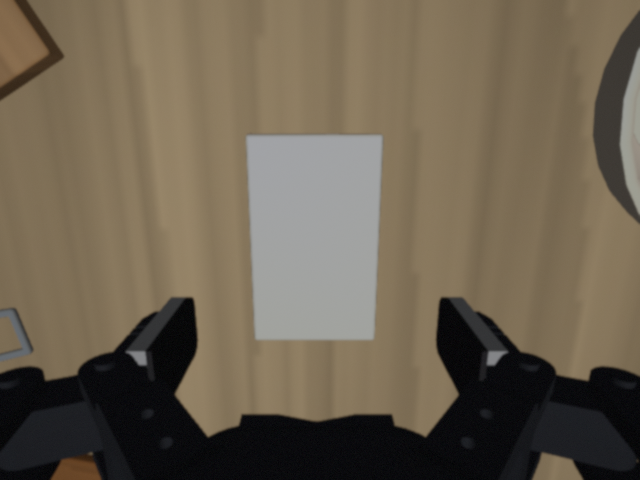

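```bash
python3 - <<'E'
from h import *
c,M=cam('wrist');T=toolT()
for p in ([0,0,0],[0,40,11],[0,40,-2],[11,40,-2],[-11,40,-2],[11,40,-40]): print(p,proj(c,M,(T@np.r_[p,1])[:3]).round(0))
im=cv2.imread('pics/w2.png');hsv=cv2.cvtColor(im,cv2.COLOR_BGR2HSV)
print(rect((hsv[...,1]<40)&(hsv[...,2]>120),(314,240),c,M,8))
E
```

```text
[0, 0, 0] [[318. 278.]]
[0, 40, 11] [[401. 269.]]
[0, 40, -2] [[407. 279.]]
[11, 40, -2] [[408. 256.]]
[-11, 40, -2] [[405. 302.]]
[11, 40, -40] [[432. 291.]]
(array([ 608.6340332 , -306.57342529]), 59.15397644042969, 98.26634979248047, 89.82343292236328, np.int32(26561))
```

```bash
python3 -m inch '[[[0,0,0],[0,0,0],0.8],[[0,0,0],[0,0,0],0.8],[[0,0,0],[0,0,0],0.8]]' 30
python3 - <<'E'
from h import *
im=viewer.snapshot('wrist')[:,:,::-1].copy(); cv2.imwrite('pics/w3.png',im)
im=viewer.snapshot('scene')[:,:,::-1].copy(); cv2.imwrite('pics/s3.png',cv2.resize(im[100:480,100:500],None,fx=1.5,fy=1.5))
E
```

```text
time: 2.95
tool_pos: [609.4, -320.2, 13.6]
tcp_rot: [-180.0, -0.0, 89.9]
ft_force: [-1.1, 0.1, 0.9]
finger_gap: 68.2
```

View pics/w3.png

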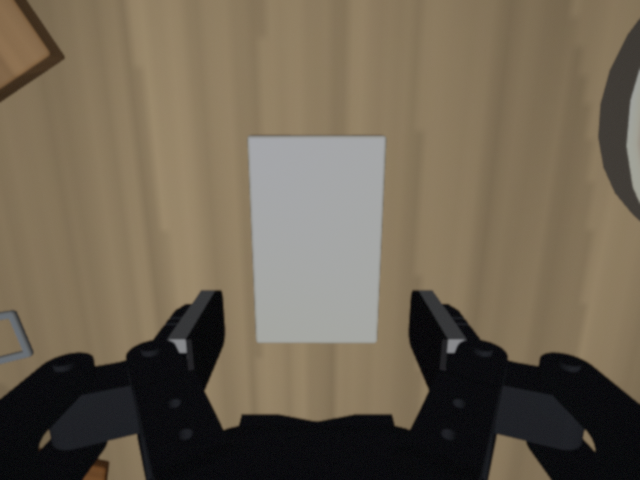

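View pics/s3.png

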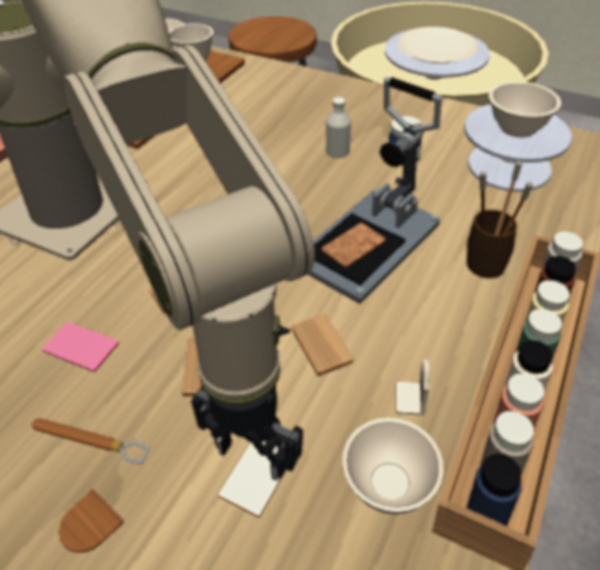

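```bash
python3 - <<'E'
from h import *
c,M=cam('scene')
for z in (4,17,50): print(z,cast(c,M,[(100+287/1.5,100+474/1.5)],z).round(1))
print(proj(c,M,[[609+37,-320,4],[609+37,-320,17],[609+37,-320,50],[609-37,-320,17]]).round(0), ((proj(c,M,[[609+37,-320,4],[609+37,-320,17],[609+37,-320,50]])-100)*1.5).round(0))
c,M=cam('wrist')
for z in (4,17,50): print(z,cast(c,M,[(410,291),(223,291)],z).round(1))
E
python3 -c "
import cv2;im=cv2.imread('pics/s3.png');cv2.imwrite('pics/s3c.png',cv2.resize(im[360:530,170:330],None,fx=3.5,fy=3.5,interpolation=cv2.INTER_CUBIC))"
```

```text
4 [[ 644.7 -294.     4. ]]
17 [[ 648.5 -300.1   17. ]]
50 [[ 657.9 -315.6   50. ]]
[[285. 428.]
 [285. 424.]
 [284. 415.]
 [252. 408.]] [[278. 492.]
 [278. 487.]
 [277. 473.]]
4 [[ 654.1 -330.9    4. ]
 [ 563.7 -330.8    4. ]]
17 [[ 650.9 -325.2   17. ]
 [ 567.  -325.1   17. ]]
50 [[ 642.6 -310.8   50. ]
 [ 575.3 -310.7   50. ]]
```

View pics/s3c.png

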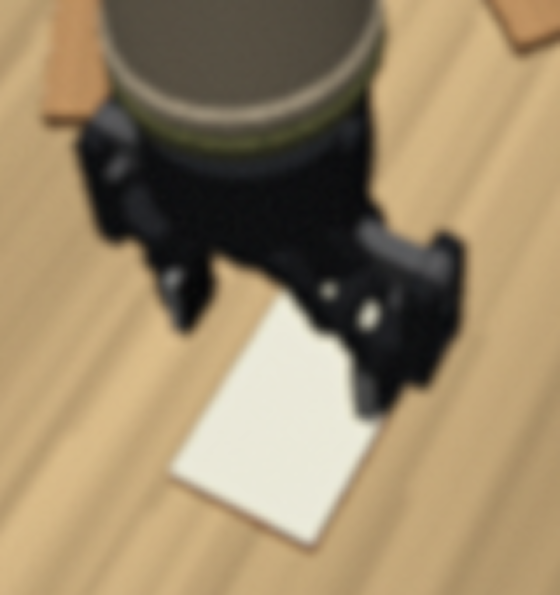

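```bash
python3 -m inch '[[[0,-0.1,0.3],[0,0,0],0.8],[[0,-0.1,0.6],[0,0,0],0.8],[[0,-0.1,0.8],[0,0,0],0.8],[[0,-0.1,0.8],[0,0,0],0.8]]' 30
python3 -m inch '[[[0,0,0],[0,0,0],0.68],[[0,0,0],[0,0,0],0.65],[[0,0,0],[0,0,0],0.65],[[0,0,0],[0,0,0],0.65]]' 20
python3 - <<'E'
from h import *
im=viewer.snapshot('wrist')[:,:,::-1].copy(); cv2.imwrite('pics/w4.png',im)
E
```

```text
time: 3.45
tool_pos: [608.0, -319.9, 4.8]
tcp_rot: [-179.9, -0.0, 89.9]
ft_force: [-0.0, 0.0, -0.5]
finger_gap: 68.0
time: 3.85
tool_pos: [608.6, -320.3, 5.8]
tcp_rot: [180.0, 0.0, 89.9]
ft_force: [-0.3, 0.4, -0.6]
finger_gap: 55.4
```

View pics/w4.png

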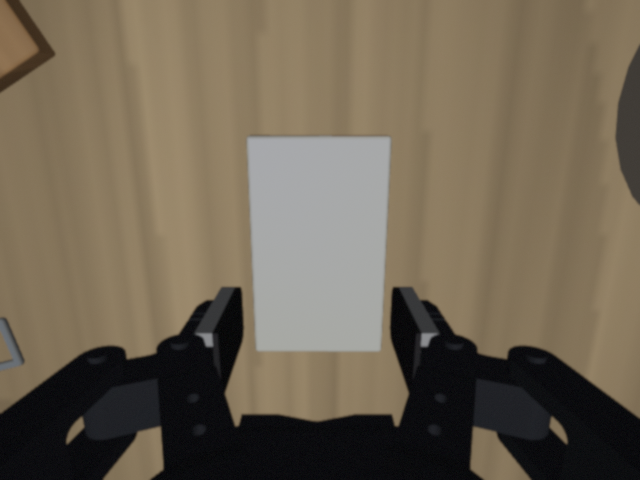

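The fingers closed to 55 mm, narrower than the tile, so the tips really are above it. Both cameras put the tips about 31–37 mm behind the TCP, not 11 mm ahead of it. I'll open up and descend in small steps, watching the force.

```bash
python3 -m inch '[[[0,0,0],[0,0,0],0.9],[[0,0,0],[0,0,0],0.9],[[0,0,0.8],[0,0,0],0.9],[[0,0,1.6],[0,0,0],0.9],[[0,0,2.2],[0,0,0],0.9],[[0,0,2.5],[0,0,0],0.9],[[0,0,2.5],[0,0,0],0.9]]' 30
python3 - <<'E'
from h import *
im=viewer.snapshot('wrist')[:,:,::-1].copy(); cv2.imwrite('pics/w5.png',im)
im=viewer.snapshot('scene')[:,:,::-1].copy(); cv2.imwrite('pics/s5.png',cv2.resize(im[330:450,200:340],None,fx=5,fy=5,interpolation=cv2.INTER_CUBIC))
s=telemetry.sense();print(s['tool_pos'],s['ft_force'],s['finger_gap'])
E
```

```text
time: 4.6
tool_pos: [607.7, -319.8, -20.7]
tcp_rot: [-179.9, -0.1, 89.9]
ft_force: [0.3, 0.3, -0.4]
finger_gap: 76.8
[ 608.47594145 -320.23781173  -19.44037468] [ 0.49989147  0.43908725 -0.14673027] 76.8552587265872
```

View pics/w5.png

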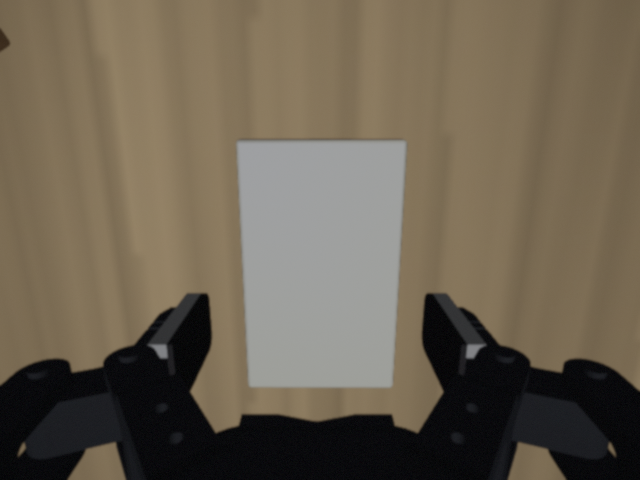

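View pics/s5.png

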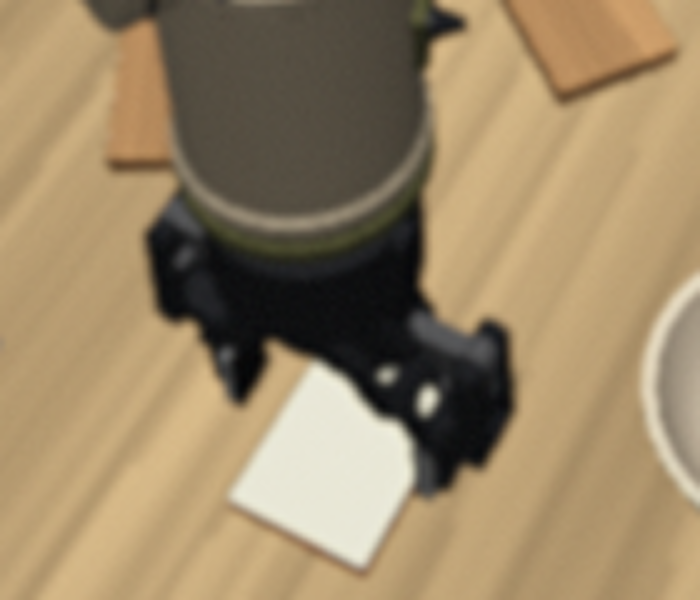

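```bash
python3 -m inch '[[[0,0.1,0.4],[0,0,0],0.9],[[0,0.1,0.7],[0,0,0],0.9],[[0,0.1,0.7],[0,0,0],0.9]]' 30
python3 -m inch '[[[0,0,0.1],[0,0,0],0.9],[[0,0,0.2],[0,0,0],0.9],[[0,0,0.2],[0,0,0],0.9]]' 30
python3 -m inch '[[[0,0,0],[0,0,0],0.7],[[0,0,0],[0,0,0],0.6],[[0,0,0],[0,0,0],0.6],[[0,0,0],[0,0,0],0.6]]' 30
```

```text
time: 5.0
tool_pos: [609.1, -320.0, -27.1]
tcp_rot: [-180.0, -0.0, 89.9]
ft_force: [0.6, 1.0, -0.5]
finger_gap: 77.3
time: 5.3
tool_pos: [609.4, -320.2, -28.5]
tcp_rot: [-180.0, -0.0, 89.9]
ft_force: [-0.6, -0.3, -0.4]
finger_gap: 76.8
time: 5.7
tool_pos: [609.7, -320.4, -27.9]
tcp_rot: [180.0, 0.0, 89.9]
ft_force: [-2.4, 0.9, 4.8]
finger_gap: 58.4
```

```bash
python3 -m inch '[[[0,0,0],[0,0,0],0.5],[[0,0,0],[0,0,0],0.5],[[0,0,0],[0,0,0],0.5]]' 50
python3 - <<'E'
from h import *
im=viewer.snapshot('wrist')[:,:,::-1].copy(); cv2.imwrite('pics/w6.png',im)
s=telemetry.sense();print(s['tool_pos'],s['ft_force'],s['finger_gap'])
E
```

```text
time: 6.0
tool_pos: [609.8, -320.5, -27.6]
tcp_rot: [180.0, 0.0, 89.9]
ft_force: [-2.3, 0.7, 5.9]
finger_gap: 57.5
[ 609.78423543 -320.47313523  -27.60441122] [-2.35539986  1.03194069  6.41804969] 57.011925252618184
```

View pics/w6.png

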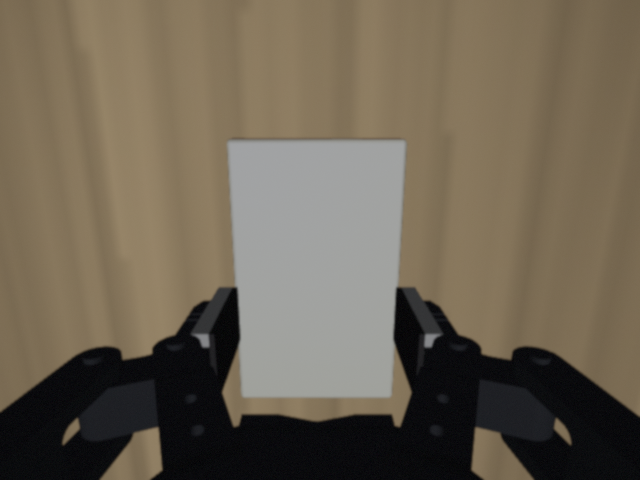

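```bash
python3 -m inch '[[[0,0,-0.3],[0,0,0],0.5],[[0,0,-1],[0,0,0],0.5],[[0,0,-3],[0,0,0],0.5],[[0,0,-5],[0,0,0],0.5],[[0,0,-5],[0,0,0],0.5],[[0,0,-5],[0,0,0],0.5]]' 50
python3 - <<'E'
from h import *
im=viewer.snapshot('wrist')[:,:,::-1].copy(); cv2.imwrite('pics/w7.png',im)
im=viewer.snapshot('scene')[:,:,::-1].copy(); cv2.imwrite('pics/s7.png',cv2.resize(im[300:450,180:340],None,fx=4,fy=4,interpolation=cv2.INTER_CUBIC))
s=telemetry.sense();print(s['tool_pos'],s['ft_force'],s['finger_gap'])
E
```

```text
time: 6.65
tool_pos: [609.8, -320.5, 21.9]
tcp_rot: [179.9, 0.0, 89.9]
ft_force: [0.1, 0.9, -1.9]
finger_gap: 57.2
[ 608.52514755 -319.67947154   20.01459337] [-0.58410281  0.09073436 -1.78209712] 57.208838652966236
```

View pics/w7.png

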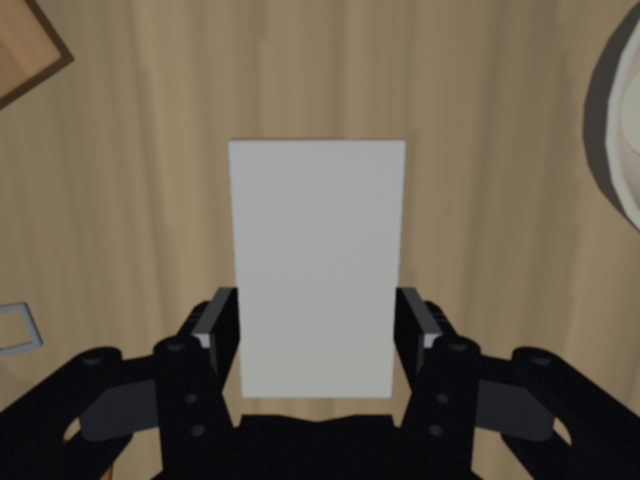

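View pics/s7.png

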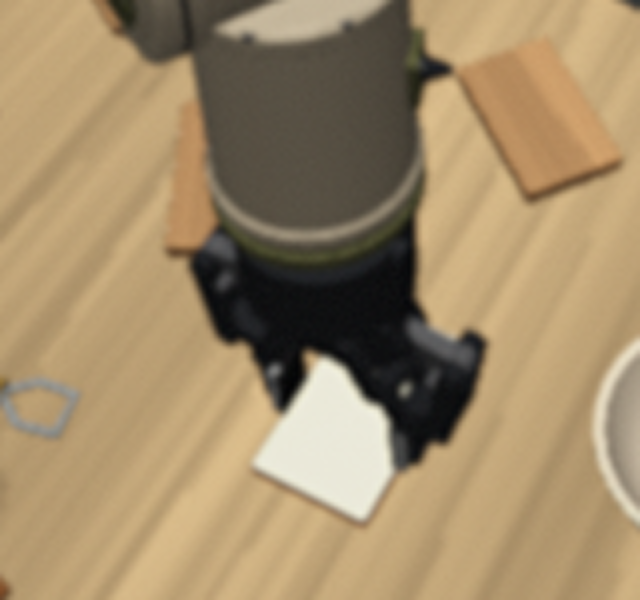

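The tile is held flat and square in the fingers, and it has lifted clear of the bench. The wrist view has it spanning columns 230–405. Next I hover where the camera can see the cork past the tile.

```bash
python3 - <<'E'
from h import *
give([521,11,270],[180,0,73])
T=toolT()
im=cv2.imread('pics/w7.png');hsv=cv2.cvtColor(im,cv2.COLOR_BGR2HSV);c,M=cam('wrist')
res=rect((hsv[...,1]<40)&(hsv[...,2]>120),(314,240),c,M,T[2,3]+35.6);print(res)
# corners edges by hand: front edge row 140 cols 230..405, back edge row 397, cols 241..393
W=cast(c,M,[(229.5,140),(405,140),(393,397),(241.5,397)],T[2,3]+35.6)
print(((W-T[:3,3])@T[:3,:3]).round(1), ((W.mean(0)-T[:3,3])@T[:3,:3]).round(1))
E
```

```text
shift cm [ 33.08  -8.87 -24.94] rot [-0.002 -0.001  0.295]
(array([ 607.95275879, -306.33151245]), 59.08967208862305, 98.57659912109375, 89.89401245117188, np.int32(42392))
[[ 62.3 -29.  -35.5]
 [ 62.4  28.4 -35.6]
 [-35.8  29.5 -35.7]
 [-35.9 -29.9 -35.6]] [ 13.2  -0.3 -35.6]
```

```bash
python3 -m inch '[[[0,0,-5],[0,0,0.05],0.5],[[3,-1,-10],[0,0,0.1],0.5],[[7,-2,-14],[0,0,0.15],0.5],[[11,-3,-17],[0,0,0.2],0.5],[[15,-4,-20],[0,0,0.25],0.5],[[19,-5,-23],[0,0,0.295],0.5],[[23,-6.5,-25],[0,0,0.295],0.5],[[27,-7.5,-25],[0,0,0.295],0.5],[[31,-8.5,-25],[0,0,0.295],0.5],[[33,-8.9,-25],[0,0,0.295],0.5],[[33,-8.9,-25],[0,0,0.295],0.5],[[33,-8.9,-25],[0,0,0.295],0.5],[[33,-8.9,-25],[0,0,0.295],0.5],[[33,-8.9,-25],[0,0,0.295],0.5]]' 50
python3 - <<'E'
from h import *
T=toolT(); c,M=cam('wrist'); im=viewer.snapshot('wrist')[:,:,::-1].copy(); cv2.imwrite('pics/w8.png',im)
np.savez('w8.npz',M=M)
print(T[:3,3],telemetry.sense()['qd'].round(2))
print(proj(c,M,[554.5,117,38]))
E
```

```text
time: 8.15
tool_pos: [521.2, 8.8, 271.0]
tcp_rot: [-179.9, 0.0, 72.9]
ft_force: [0.6, -0.1, -0.2]
finger_gap: 57.1
[521.16611569   8.84248971 271.01057371] [ 0.18 -0.19 -0.13  0.1   0.05  0.17]
[[317.24868378  71.85970905]]
```

View pics/w8.png

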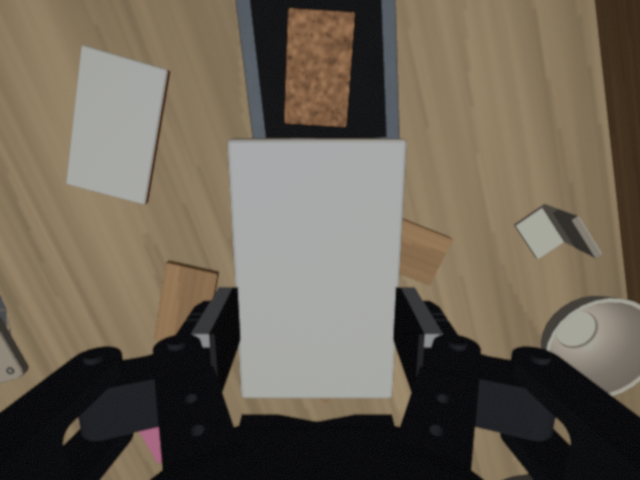

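```bash
python3 - <<'E'
from h import *
im=cv2.imread('pics/w8.png');hsv=cv2.cvtColor(im,cv2.COLOR_BGR2HSV);c=viewer.camera_model('wrist');M=np.load('w8.npz')['M']
m=((hsv[...,1]>90)&(hsv[...,2]>60)).astype(np.uint8); m[135:]=0; m[:,:262]=0;m[:,382:]=0
m=cv2.morphologyEx(cv2.morphologyEx(m,cv2.MORPH_CLOSE,np.ones((5,5))),cv2.MORPH_OPEN,np.ones((5,5)))
res=rect(m,(320,70),c,M,38);print(res)
# edge-line fits: PCA-free moments
ys,xs=np.nonzero(m); W=cast(c,M,np.c_[xs,ys],38)[:,:2]; print('centroid',W.mean(0)); C=np.cov(W.T); w,v=np.linalg.eigh(C); print(np.sqrt(w*12),np.degrees(np.arctan2(v[1,1],v[0,1]))%180)
# bed edges
for p in [(250,0),(382,0),(266,135),(386,135)]: print(cast(c,M,p,32).round(1))
E
```

```text
(array([555.77075195, 118.80554962]), 61.3272705078125, 101.19695281982422, 69.58721923828125, np.int32(7610))
centroid [556.37899215 120.57672737]
[ 61.13609206 100.68933046] 69.56551931198702
[[514.1 193.9  32. ]]
[[628.8 158.6  32. ]]
[[489.2  76.8  32. ]]
[[602.6  42.   32. ]]
```

```bash
cat >> h.py <<'E'
def quad(m,c,M,z,frac=0.2):
    cn=max(cv2.findContours(m.astype(np.uint8),cv2.RETR_EXTERNAL,cv2.CHAIN_APPROX_NONE)[0],key=cv2.contourArea)[:,0,:]
    W=cast(c,M,cn,z)[:,:2].astype(np.float32)
    bx=cv2.boxPoints(cv2.minAreaRect(W)); lines=[]
    for i in range(4):
        a,b=bx[i],bx[(i+1)%4]; L=np.linalg.norm(b-a); u=(b-a)/L; nrm=np.array([-u[1],u[0]])
        s=(W-a)@u; d=np.abs((W-a)@nrm); k=(s>frac*L)&(s<(1-frac)*L)&(d<6)
        l=cv2.fitLine(W[k],cv2.DIST_HUBER,0,.01,.01).ravel(); lines.append((l[2:],l[:2]))
    P=[]
    for i in range(4):
        (p,u),(q,v)=lines[i],lines[(i+1)%4]
        t=np.linalg.solve(np.c_[u,-v],q-p); P.append(p+u*t[0])
    P=np.array(P); e=np.diff(np.r_[P,P[:1]],axis=0); L=np.linalg.norm(e,axis=1)
    return P.mean(0),L.round(1),(np.degrees(np.arctan2(e[:,1],e[:,0]))%180).round(1)
E
python3 - <<'E'
from h import *
im=cv2.imread('pics/w8.png');hsv=cv2.cvtColor(im,cv2.COLOR_BGR2HSV);c=viewer.camera_model('wrist');M=np.load('w8.npz')['M']
m=((hsv[...,1]>90)&(hsv[...,2]>60)).astype(np.uint8); m[135:]=0; m[:,:262]=0;m[:,382:]=0
m=cv2.morphologyEx(cv2.morphologyEx(m,cv2.MORPH_CLOSE,np.ones((5,5))),cv2.MORPH_OPEN,np.ones((5,5)))
print(quad(m,c,M,38))
cv2.imwrite('pics/m8.png',np.hstack([cv2.resize(im[0:140,230:410],None,fx=2.2,fy=2.2),cv2.resize(cv2.cvtColor(m[0:140,230:410]*255,cv2.COLOR_GRAY2BGR),None,fx=2.2,fy=2.2)]))
im=cv2.imread('pics/top0.png');hsv=cv2.cvtColor(im,cv2.COLOR_BGR2HSV);c,M=cam('top')
m=((hsv[...,1]>60)&(hsv[...,2]>60)).astype(np.uint8); k=np.zeros_like(m);k[208:257,238:297]=1;m&=k
print(quad(m,c,M,38))
E
```

```text
(array([555.81036, 118.83212], dtype=float32), array([100.8,  60.4,  99.6,  60.3], dtype=float32), array([ 69.7, 159.8,  69.7, 158.5], dtype=float32))
(array([554.8867 , 118.72283], dtype=float32), array([102.7,  61.6, 100.6,  62.7], dtype=float32), array([ 70.2, 159.2,  69.5, 157.3], dtype=float32))
```

View pics/m8.png

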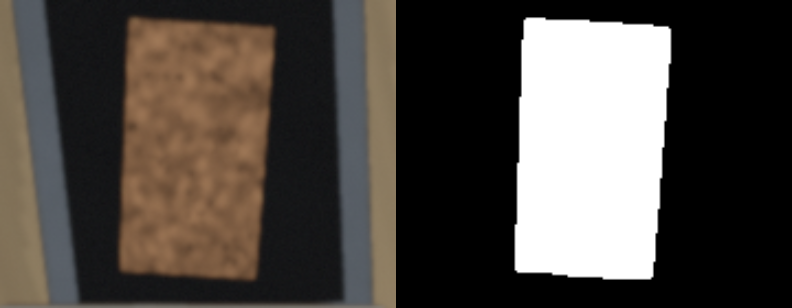

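```bash
python3 - <<'E'
from h import *
give([551.6,106.2,50],[180,0,69.7])
E
```

```text
shift cm [10.2   0.06 22.11] rot [-0.001  0.     0.056]
```

```bash
python3 -m inch '[[[2.5,0,5],[0,0,0.02],0.5],[[5,0,10],[0,0,0.04],0.5],[[7.5,0,14.5],[0,0,0.056],0.5],[[9.5,0.05,18.5],[0,0,0.056],0.5],[[10.2,0.05,21],[0,0,0.056],0.5],[[10.2,0.05,22],[0,0,0.056],0.5],[[10.2,0.05,22],[0,0,0.056],0.5],[[10.2,0.05,22],[0,0,0.056],0.5],[[10.2,0.05,22],[0,0,0.056],0.5]]' 50
python3 - <<'E'
from h import *
s=telemetry.sense();print(s['qd'].round(2))
im=viewer.snapshot('wrist')[:,:,::-1].copy(); cv2.imwrite('pics/w9.png',im)
give([551.6,106.2,11.5],[180,0,69.7])
im=viewer.snapshot('scene')[:,:,::-1].copy(); cv2.imwrite('pics/s9.png',cv2.resize(im[120:320,240:440],None,fx=3,fy=3,interpolation=cv2.INTER_CUBIC))
E
```

```text
time: 9.1
tool_pos: [553.5, 106.7, 54.4]
tcp_rot: [179.8, -0.1, 69.7]
ft_force: [0.3, 1.4, -0.8]
finger_gap: 57.5
[ 0.14 -0.19  0.28  0.12 -0.2   0.11]
shift cm [-0.12 -0.16  4.27] rot [ 0.004 -0.002  0.   ]
```

View pics/w9.png

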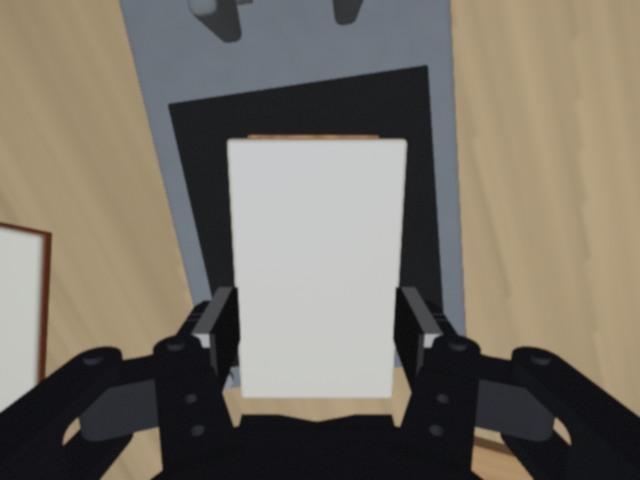

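View pics/s9.png

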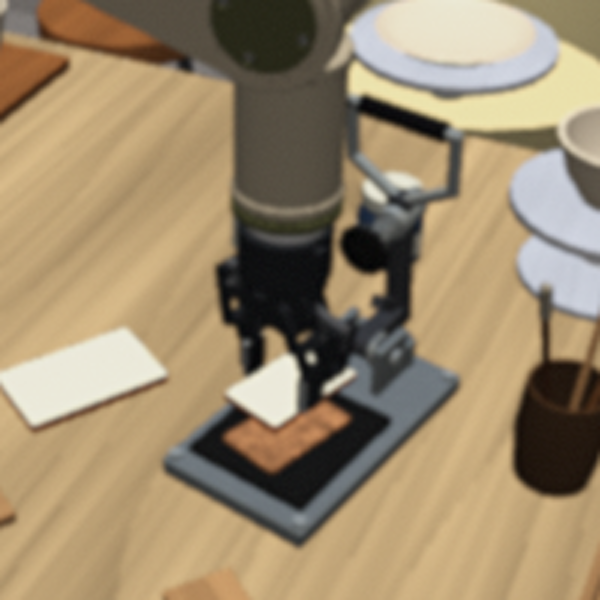

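```bash
python3 - <<'E'
from h import *
c,M=cam('wrist');T=toolT();print(T[:3,3])
W=cast(c,M,[(247.5,134.5),(379.5,134.5)],38);print(W.round(1),W.mean(0).round(1))
# in tool frame
print(((W-T[:3,3])@T[:3,:3]).round(1))
E
```

```text
[553.09257548 106.88975619  53.89058874]
[[545.2 176.4  38. ]
 [600.9 155.8  38. ]] [573.  166.1  38. ]
[[ 62.4 -31.6  15.9]
 [ 62.4  27.8  16.1]]
```

```bash
python3 -m inch '[[[-0.1,-0.15,1],[0,0,0],0.5],[[-0.1,-0.15,2],[0,0,0],0.5],[[-0.1,-0.15,3],[0,0,0],0.5],[[-0.1,-0.15,3.7],[0,0,0],0.5],[[-0.1,-0.15,4.1],[0,0,0],0.5],[[-0.1,-0.15,4.2],[0,0,0],0.5],[[-0.1,-0.15,4.2],[0,0,0],0.5],[[-0.1,-0.15,4.2],[0,0,0],0.5],[[-0.1,-0.15,4.2],[0,0,0],0.5]]' 50
python3 - <<'E'
from h import *
s=telemetry.sense();print(s['ft_force'],s['tool_pos'],s['tcp_rot'])
im=viewer.snapshot('wrist')[:,:,::-1].copy(); cv2.imwrite('pics/w10.png',im)
im=viewer.snapshot('scene')[:,:,::-1].copy(); cv2.imwrite('pics/s10.png',cv2.resize(im[190:310,280:400],None,fx=5,fy=5,interpolation=cv2.INTER_CUBIC))
E
```

```text
time: 10.1
tool_pos: [549.3, 106.9, 10.3]
tcp_rot: [-179.9, 0.0, 69.8]
ft_force: [-7.7, -0.9, 11.0]
finger_gap: 56.8
[-7.73016902 -0.90946731 11.00744825] [549.34999654 106.91670006  10.31896649] [-1.79949838e+02  3.52940834e-02  6.97942603e+01]
```

View pics/w10.png

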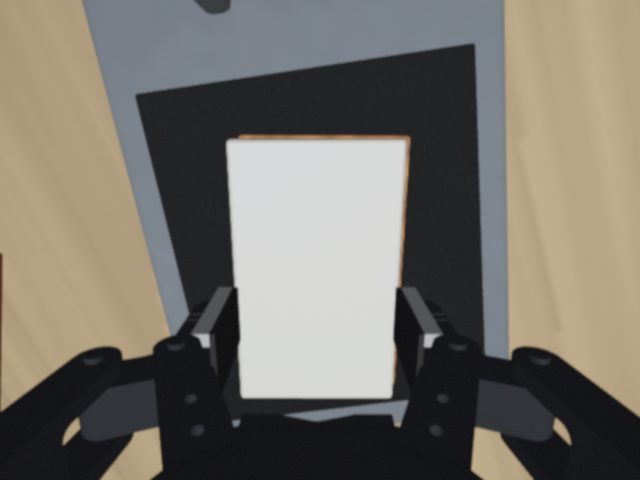

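View pics/s10.png

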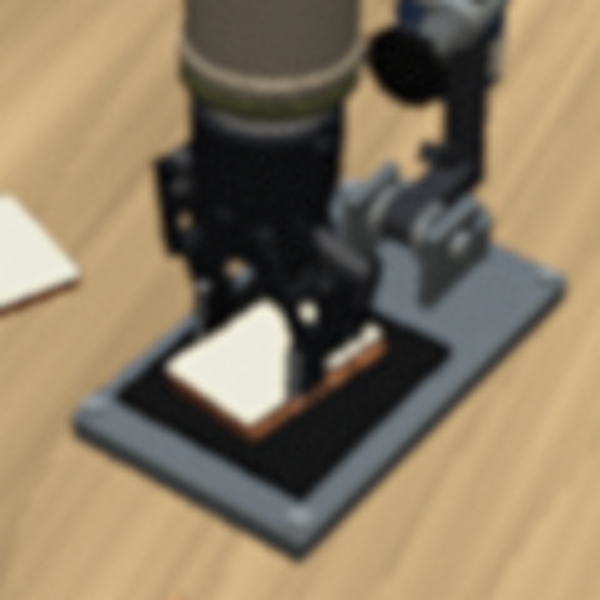

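```bash
python3 - <<'E'
from h import *
c,M=cam('wrist');T=toolT();print(T[:3,3])
W=cast(c,M,[(239.5,135),(410,135)],38);print(((W-T[:3,3])@T[:3,:3]).round(1))
W=cast(c,M,[(227.5,140),(407,140)],46);print(((W-T[:3,3])@T[:3,:3]).round(1))
im=cv2.imread('pics/w10.png');cv2.imwrite('pics/w10c.png',cv2.resize(im[110:300,210:430],None,fx=3.5,fy=3.1,interpolation=cv2.INTER_CUBIC))
E
```

```text
[549.36462315 106.92506028  10.3361807 ]
[[ 63.5 -27.1 -27.7]
 [ 63.5  31.7 -27.7]]
[[ 62.1 -29.6 -35.7]
 [ 62.2  29.  -35.7]]
```

View pics/w10c.png

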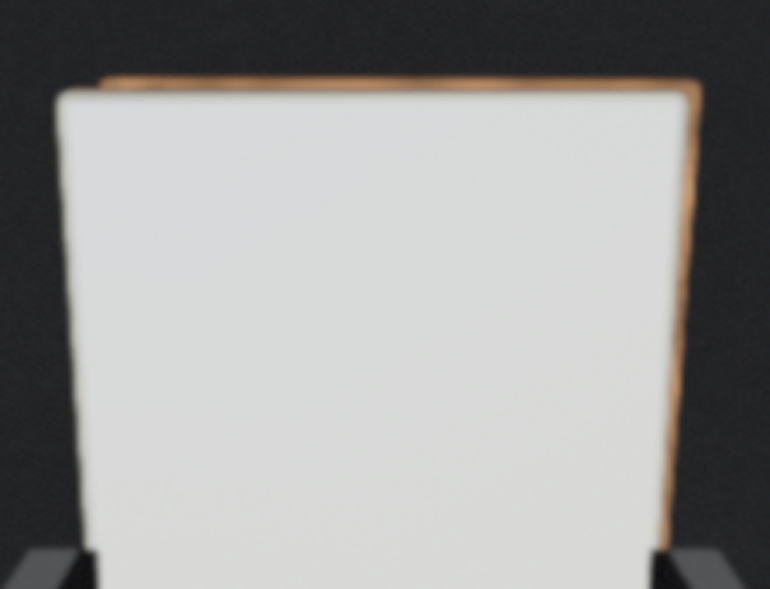

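The tile is down but sits about 2.5 mm to tool −y and 1.3 mm to tool −x of the cork. A cork strip shows on the right and far edges. I'll lift slightly, shift, and lower again.

```bash
python3 -m inch '[[[0,0,-0.3],[0,0,0],0.5],[[0,0,-0.5],[0,0,0],0.5],[[0.1,0.2,-0.5],[0,0,0],0.5],[[0.1,0.2,-0.5],[0,0,0],0.5],[[0.1,0.2,-0.5],[0,0,0],0.5]]' 50
python3 - <<'E'
from h import *
s=telemetry.sense();print(s['ft_force'],s['tool_pos'],s['tcp_rot'])
im=viewer.snapshot('wrist')[:,:,::-1].copy();cv2.imwrite('pics/w11c.png',cv2.resize(im[110:300,210:430],None,fx=3.5,fy=3.1,interpolation=cv2.INTER_CUBIC))
E
```

```text
time: 10.7
tool_pos: [551.9, 107.1, 14.4]
tcp_rot: [-180.0, 0.0, 69.8]
ft_force: [0.5, 0.1, -1.6]
finger_gap: 57.1
[ 0.5307386   0.06194079 -1.60135631] [551.91406171 107.12543966  14.37132573] [-1.79989004e+02  6.41473908e-03  6.97716142e+01]
```

View pics/w11c.png

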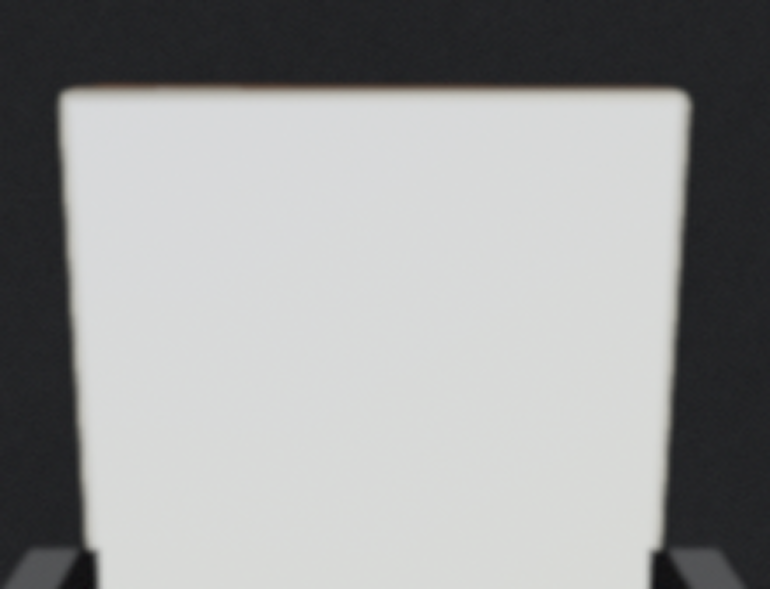

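```bash
python3 -m inch '[[[0,0,0.15],[0,0,0],0.5],[[0,0,0.25],[0,0,0],0.5],[[0,0,0.3],[0,0,0],0.5],[[0,0,0.3],[0,0,0],0.5],[[0,0,0.3],[0,0,0],0.5]]' 50
python3 - <<'E'
from h import *
c,M=cam('wrist');T=toolT()
s=telemetry.sense();print(s['ft_force'],s['tool_pos'],s['tcp_rot'])
im=viewer.snapshot('wrist')[:,:,::-1].copy();cv2.imwrite('pics/w12c.png',cv2.resize(im[110:300,210:430],None,fx=3.5,fy=3.1,interpolation=cv2.INTER_CUBIC))
E
```

```text
time: 11.25
tool_pos: [551.9, 107.2, 11.6]
tcp_rot: [-180.0, 0.0, 69.8]
ft_force: [0.6, 0.2, -2.1]
finger_gap: 56.9
[ 0.63154026  0.20804797 -2.10049009] [551.85968152 107.15016641  11.55428184] [-1.79996327e+02  3.24338296e-03  6.97756957e+01]
```

View pics/w12c.png

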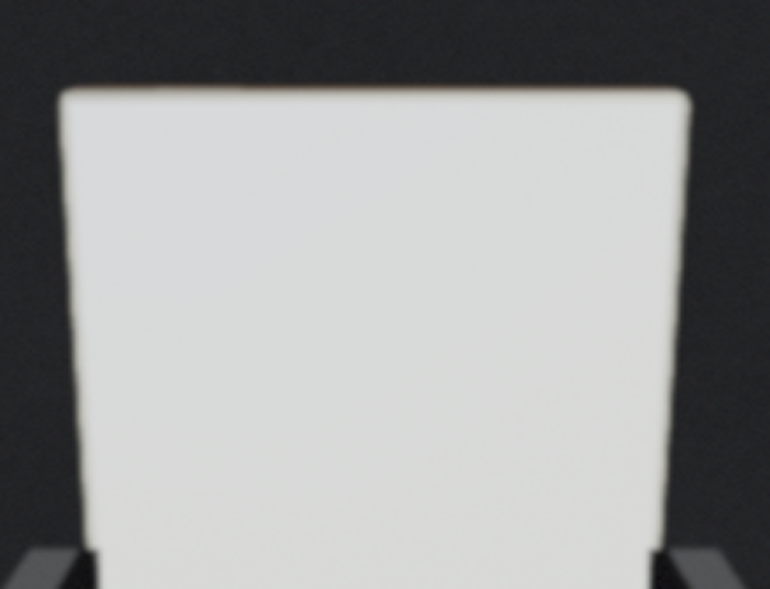

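```bash
python3 -m inch '[[[0,0,0.1],[0,0,0],0.5],[[0,0,0.1],[0,0,0],0.5]]' 50
python3 -m inch '[[[0,0,0],[0,0,0],0.75],[[0,0,0],[0,0,0],0.85],[[0,0,0],[0,0,0],0.9],[[0,0,0],[0,0,0],0.9]]' 20
python3 -m inch '[[[0,0,-2],[0,0,0],0.9],[[0,0,-5],[0,0,0],0.9],[[0,0,-9],[0,0,0],0.9],[[0,0,-11],[0,0,0],0.9],[[0,0,-11],[0,0,0],0.9],[[0,0,-11],[0,0,0],0.9]]' 20
python3 - <<'E'
from h import *
T=toolT();print(T[:3,3]);c,M=cam('wrist');np.savez('w13.npz',M=M,T=T)
im=viewer.snapshot('wrist')[:,:,::-1].copy();cv2.imwrite('pics/w13.png',im)
im=viewer.snapshot('scene')[:,:,::-1].copy(); cv2.imwrite('pics/s13.png',cv2.resize(im[190:310,280:400],None,fx=5,fy=5,interpolation=cv2.INTER_CUBIC))
E
```

```text
time: 11.5
tool_pos: [551.9, 107.1, 10.5]
tcp_rot: [-180.0, -0.0, 69.8]
ft_force: [-0.6, -0.1, -1.5]
finger_gap: 57.0
time: 11.9
tool_pos: [552.1, 107.2, 10.8]
tcp_rot: [180.0, -0.0, 69.8]
ft_force: [-0.9, -0.3, 0.7]
finger_gap: 76.8
time: 12.5
tool_pos: [552.2, 107.2, 120.8]
tcp_rot: [179.9, -0.0, 69.8]
ft_force: [-0.8, -0.4, -0.5]
finger_gap: 76.8
[552.17903945 107.17639696 120.80163834]
```

View pics/w13.png

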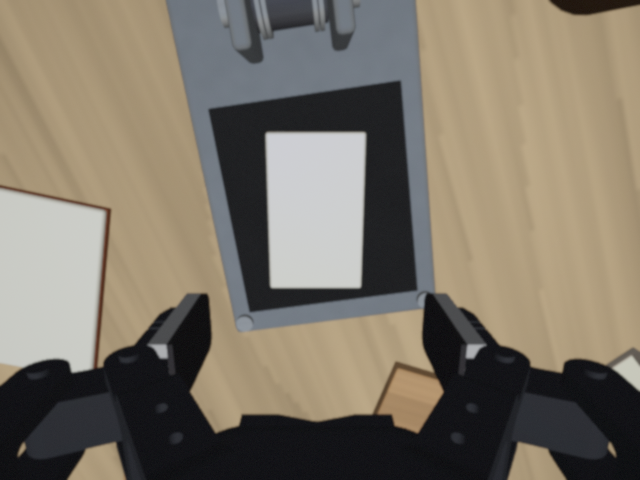

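View pics/s13.png

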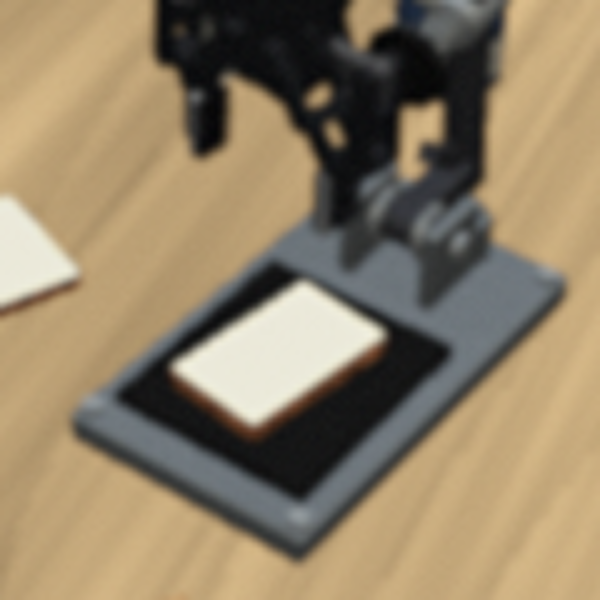

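The tile rests flush on the cork: one clean stack in the scene view at (275,360), with no cork visible in the wrist view. I'll measure the tile and plan the board.

```bash
python3 - <<'E'
from h import *
d=np.load('w13.npz');c=viewer.camera_model('wrist')
im=cv2.imread('pics/w13.png');hsv=cv2.cvtColor(im,cv2.COLOR_BGR2HSV)
m=((hsv[...,2]>120)).astype(np.uint8);k=np.zeros_like(m);k[110:296,245:385]=1
m&=k; print(quad(m,c,d['M'],46))
# board hover: above board, yaw 118
give([452,-197,110],[180,0,118])
E
```

```text
(array([555.5347 , 119.69377], dtype=float32), array([98.7, 59.2, 98.7, 59.3], dtype=float32), array([ 69.8, 159.8,  69.8, 159.8], dtype=float32))
shift cm [-31.94   1.24   0.93] rot [-0.003  0.    -0.842]
```

```bash
python3 -m inch '[[[-4,0.2,0.1],[0,0,-0.1],0.95],[[-8,0.3,0.2],[0,0,-0.2],0.95],[[-12,0.4,0.3],[0,0,-0.3],0.95],[[-16,0.6,0.4],[0,0,-0.42],0.95],[[-20,0.8,0.6],[0,0,-0.54],0.95],[[-24,0.9,0.7],[0,0,-0.66],0.95],[[-28,1.1,0.8],[0,0,-0.78],0.95],[[-31.9,1.2,0.9],[0,0,-0.842],0.95],[[-31.9,1.2,0.9],[0,0,-0.842],0.95],[[-31.9,1.2,0.9],[0,0,-0.842],0.95],[[-31.9,1.2,0.9],[0,0,-0.842],0.95]]'
python3 - <<'E'
from h import *
T=toolT();c,M=cam('wrist');np.savez('w14.npz',M=M,T=T);print(T[:3,3],telemetry.sense()['qd'].round(2))
im=viewer.snapshot('wrist')[:,:,::-1].copy();cv2.imwrite('pics/w14.png',im)
hsv=cv2.cvtColor(im,cv2.COLOR_BGR2HSV)
p=proj(c,M,[452,-197,12])[0].astype(int);print(p,hsv[p[1],p[0]],hsv[p[1],p[0]-100],hsv[p[1],p[0]+100])
E
```

```text
time: 13.7
tool_pos: [452.6, -195.3, 110.6]
tcp_rot: [-180.0, -0.1, 118.0]
ft_force: [-0.1, -1.2, 0.2]
finger_gap: 81.0
[ 452.55978551 -195.29695322  110.61681924] [ 0.95 -0.43 -0.28 -0.03  0.05 -0.23]
[315 226] [ 16 106 140] [ 19  78 147] [ 19  79 139]
```

View pics/w14.png

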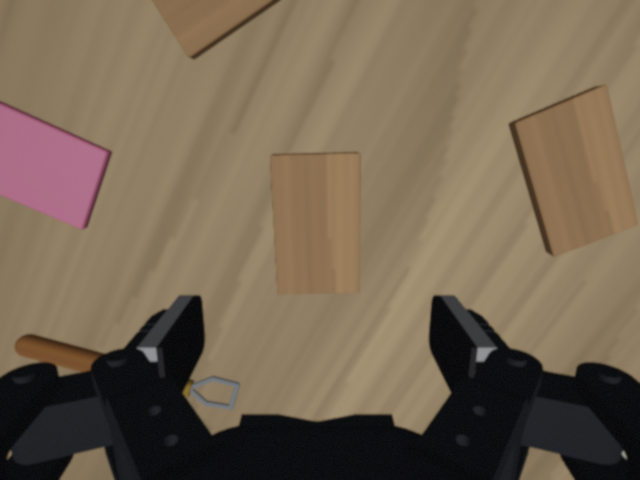

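```bash
python3 - <<'E'
from h import *
d=np.load('w14.npz');c=viewer.camera_model('wrist');M=d['M'];T=d['T']
im=cv2.imread('pics/w14.png');lab=cv2.cvtColor(cv2.GaussianBlur(im,(5,5),0),cv2.COLOR_BGR2LAB).astype(int)
print(lab[220,300],lab[220,340],lab[220,250],lab[220,400],lab[130,316])
m=(lab[...,1]>=136).astype(np.uint8)
k=np.zeros_like(m);k[130:315,245:385]=1;m&=k
m=cv2.morphologyEx(cv2.morphologyEx(m,cv2.MORPH_OPEN,np.ones((5,5))),cv2.MORPH_CLOSE,np.ones((9,9)))
print(m.sum(),quad(m,c,M,12))
W=cast(c,M,[(271.5,154),(360,152.5),(359,293),(278,293.5)],12);e=np.diff(np.r_[W,W[:1]],axis=0)
print(W.mean(0),np.linalg.norm(e,axis=1),np.degrees(np.arctan2(e[:,1],e[:,0])))
L=cast(c,M,[(240,380),(232,408),(205,376),(190,395),(240,408)],3);print(((L-T[:3,3])@T[:3,:3]).round(0))
cv2.imwrite('pics/m14.png',cv2.resize(np.hstack([im[120:320,230:400],m[120:320,230:400,None].repeat(3,2)*255]),None,fx=2.2,fy=2.2))
E
```

```text
[125 134 149] [141 134 151] [133 130 145] [134 130 145] [146 130 146]Traceback (most recent call last):
  File "<stdin>", line 8, in <module>
  File "h.py", line 31, in quad
    cn=max(cv2.findContours(m.astype(np.uint8),cv2.RETR_EXTERNAL,cv2.CHAIN_APPROX_NONE)[0],key=cv2.contourArea)[:,0,:]
       ~~~^^^^^^^^^^^^^^^^^^^^^^^^^^^^^^^^^^^^^^^^^^^^^^^^^^^^^^^^^^^^^^^^^^^^^^^^^^^^^^^^^^^^^^^^^^^^^^^^^^^^^
ValueError: max() iterable argument is empty
```

```bash
sed -i 's/$//' h.py; python3 - <<'E'
from h import *
d=np.load('w14.npz');c=viewer.camera_model('wrist');M=d['M'];T=d['T']
im=cv2.imread('pics/w14.png');lab=cv2.cvtColor(cv2.GaussianBlur(im,(5,5),0),cv2.COLOR_BGR2LAB).astype(int)
m=(lab[...,1]>=133).astype(np.uint8)
k=np.zeros_like(m);k[130:315,245:385]=1;m&=k
m=cv2.morphologyEx(cv2.morphologyEx(m,cv2.MORPH_OPEN,np.ones((5,5))),cv2.MORPH_CLOSE,np.ones((9,9)))
print(m.sum(),quad(m,c,M,12))
W=cast(c,M,[(271.5,154),(360,152.5),(359,293),(278,293.5)],12);e=np.diff(np.r_[W,W[:1]],axis=0)
print(W.mean(0),np.linalg.norm(e,axis=1),np.degrees(np.arctan2(e[:,1],e[:,0])))
L=cast(c,M,[(240,380),(232,408),(205,376),(190,395),(240,408)],3);print(((L-T[:3,3])@T[:3,:3]).round(0))
cv2.imwrite('pics/m14.png',cv2.resize(np.hstack([im[120:320,230:400],m[120:320,230:400,None].repeat(3,2)*255]),None,fx=2.2,fy=2.2))
E
```

```text
12039 (array([ 452.6455 , -196.15488], dtype=float32), array([58.8, 98.6, 58.6, 98.7], dtype=float32), array([ 29.6, 119.6,  29.4, 119.5], dtype=float32))
[ 453.20446379 -196.15336383   12.        ] [58.21206724 99.86484382 58.59982181 99.27727763] [  28.980505    -60.7375387  -151.59286913  119.04203799]
[[-130.  -61.  107.]
 [-156.  -69.  107.]
 [-126.  -89.  107.]
 [-144. -102.  107.]
 [-156.  -62.  107.]]
```

View pics/m14.png

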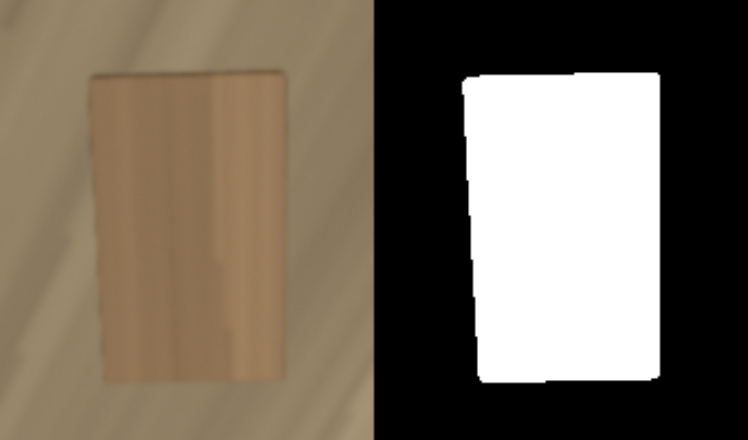

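```bash
python3 - <<'E'
from h import *
give([460,-209.2,-24.5],[180,0,119.5])
E
```

```text
shift cm [-1.6  -0.02 13.53] rot [-0.    -0.001 -0.025]
```

```bash
python3 -m inch '[[[-1.6,0,4],[0,0,-0.025],0.95],[[-1.6,0,8],[0,0,-0.025],0.95],[[-1.6,0,11],[0,0,-0.025],0.95],[[-1.6,0,12.5],[0,0,-0.025],0.95],[[-1.6,0,13.2],[0,0,-0.025],0.95],[[-1.6,0,13.5],[0,0,-0.025],0.95],[[-1.6,0,13.5],[0,0,-0.025],0.95],[[-1.6,0,13.5],[0,0,-0.025],0.95]]'
python3 -m inch '[[[0,0,0],[0,0,0],0.75],[[0,0,0],[0,0,0],0.6],[[0,0,0],[0,0,0],0.5],[[0,0,0],[0,0,0],0.5],[[0,0,0],[0,0,0],0.5]]' 50
python3 - <<'E'
from h import *
T=toolT();print(T[:3,3],telemetry.sense()['ft_force'])
im=viewer.snapshot('wrist')[:,:,::-1].copy();cv2.imwrite('pics/w15.png',im)
E
```

```text
time: 14.55
tool_pos: [461.5, -210.8, -22.1]
tcp_rot: [179.9, 0.1, 119.5]
ft_force: [0.1, 0.9, -0.2]
finger_gap: 80.9
time: 15.05
tool_pos: [461.2, -211.0, -21.6]
tcp_rot: [180.0, 0.1, 119.4]
ft_force: [-4.7, 2.9, 13.2]
finger_gap: 55.3
[ 461.20989023 -210.97135292  -21.55236931] [-4.74473023  2.93270417 13.17451098]
```

View pics/w15.png

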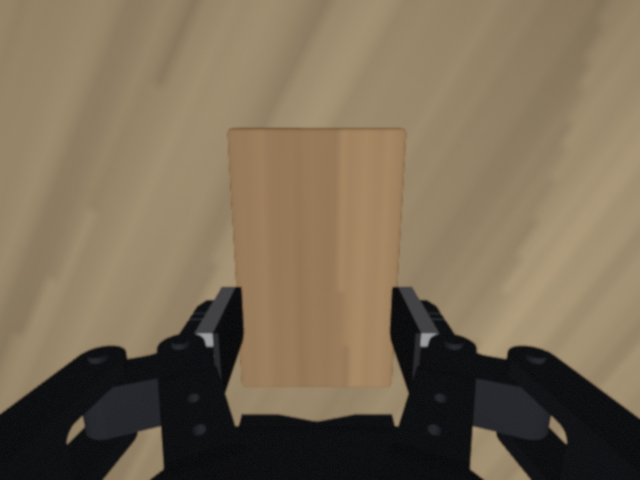

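The grip looks shallow: gap 55 mm with 13 N upward, so the tips are near the board's top edge. I'll reopen, go 6 mm lower and regrip.

```bash
python3 -m inch '[[[0,0,0],[0,0,0],0.9],[[0,0,0],[0,0,0],0.9],[[0,0,0],[0,0,0],0.9],[[0,0,0.3],[0,0,0],0.9],[[0,0,0.5],[0,0,0],0.9],[[0,0,0.5],[0,0,0],0.9],[[0,0,0.5],[0,0,0],0.9]]'
python3 - <<'E'
from h import *
T=toolT();print(T[:3,3],telemetry.sense()['ft_force'])
E
```

```text
time: 15.8
tool_pos: [460.2, -210.3, -28.7]
tcp_rot: [-180.0, -0.0, 119.4]
ft_force: [-0.3, -0.1, 0.2]
finger_gap: 77.2
[ 460.16574793 -210.30552924  -28.69718052] [-0.26160944 -0.12356818  0.15953882]
```

```bash
python3 -m inch '[[[0,0,-0.1],[0,0,0],0.75],[[0,0,-0.1],[0,0,0],0.6],[[0,0,-0.1],[0,0,0],0.5],[[0,0,-0.1],[0,0,0],0.5],[[0,0,-0.1],[0,0,0],0.5]]' 50
python3 - <<'E'
from h import *
T=toolT();print(T[:3,3],telemetry.sense()['ft_force'])
im=viewer.snapshot('wrist')[:,:,::-1].copy();cv2.imwrite('pics/w16.png',im)
E
```

```text
time: 16.3
tool_pos: [460.9, -210.7, -26.7]
tcp_rot: [180.0, 0.0, 119.5]
ft_force: [-1.9, 0.3, 6.0]
finger_gap: 57.9
[ 460.86775047 -210.71292963  -26.70096499] [-1.91924452  0.30291003  6.01151771]
```

View pics/w16.png

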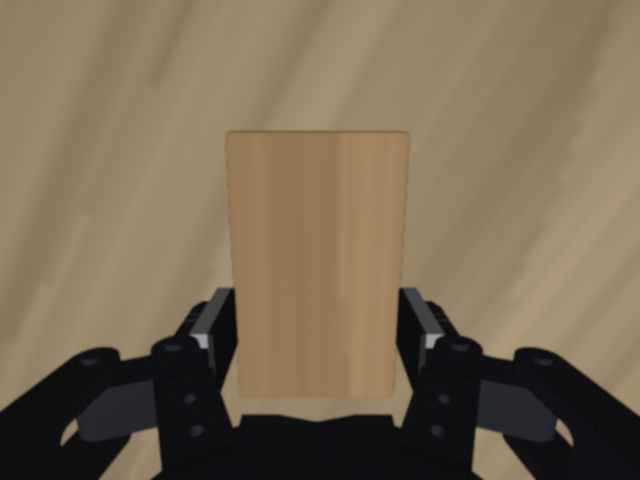

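```bash
python3 -m inch '[[[0,0,-1],[0,0,0],0.5],[[0,0,-4],[0,0,0],0.5],[[0,0,-8],[0,0,0],0.5],[[0,0,-12],[0,0,0],0.5],[[0,0,-13],[0,0,0],0.5],[[0,0,-13],[0,0,0],0.5],[[0,0,-13],[0,0,0],0.5]]' 50
python3 - <<'E'
from h import *
T=toolT();c,M=cam('wrist');print(T[:3,3],telemetry.sense()['ft_force'],telemetry.sense()['finger_gap'],telemetry.sense()['tcp_rot'])
im=viewer.snapshot('wrist')[:,:,::-1].copy();cv2.imwrite('pics/w17.png',im)
lab=cv2.cvtColor(cv2.GaussianBlur(im,(5,5),0),cv2.COLOR_BGR2LAB).astype(int)
m=(lab[...,1]>=133).astype(np.uint8);k=np.zeros_like(m);k[115:410,215:420]=1;m&=k
m=cv2.morphologyEx(cv2.morphologyEx(m,cv2.MORPH_OPEN,np.ones((5,5))),cv2.MORPH_CLOSE,np.ones((15,15)))
q=quad(m,c,M,T[2,3]+38.7,0.1);print(q)
print((np.r_[q[0],T[2,3]+38.7]-T[:3,3])@T[:3,:3])
cv2.imwrite('pics/m17.png',np.hstack([im[100:420,200:440],m[100:420,200:440,None].repeat(3,2)*255]))
give([520,8,200],[180,0,69.8])
E
```

```text
time: 17.05
tool_pos: [459.9, -210.1, 101.7]
tcp_rot: [-180.0, -0.0, 119.4]
ft_force: [-0.5, 0.8, -1.6]
finger_gap: 58.2
[ 459.87223913 -210.12889521  101.72902714] [-0.52206829  0.84278455 -1.58825969] 58.15448158657176 [-1.79971369e+02 -4.94334966e-02  1.19449853e+02]
(array([ 451.5579 , -196.05885], dtype=float32), array([58.2, 98.3, 58.6, 98.3], dtype=float32), array([ 29.5, 119.2,  29.5, 119.4], dtype=float32))
[ 16.37322928  -0.34165182 -38.68572206]
shift cm [16.   15.98 -9.9 ] rot [-0.002 -0.002  0.867]
```

View pics/m17.png

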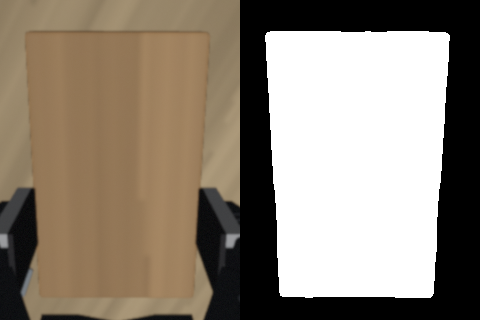

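```bash
python3 - <<'E'
from h import *
give([550.5,104.2,90],[180,0,69.8])
E
```

```text
shift cm [22.86 23.38  1.11] rot [-0.002 -0.002  0.867]
```

```bash
python3 -m inch '[[[2.5,2.5,0],[0,0,0.1],0.5],[[5,5,0],[0,0,0.22],0.5],[[8,8,0],[0,0,0.34],0.5],[[11,11,0],[0,0,0.46],0.5],[[14,14,0],[0,0,0.58],0.5],[[17,17,0],[0,0,0.7],0.5],[[19.5,20,0.5],[0,0,0.8],0.5],[[21.5,22,1],[0,0,0.867],0.5],[[22.9,23.4,1.1],[0,0,0.867],0.5],[[22.9,23.4,1.1],[0,0,0.867],0.5],[[22.9,23.4,1.1],[0,0,0.867],0.5],[[22.9,23.4,1.1],[0,0,0.867],0.5],[[22.9,23.4,1.1],[0,0,0.867],0.5]]' 50
python3 - <<'E'
from h import *
s=telemetry.sense();print(s['tool_pos'],s['tcp_rot'],s['qd'].round(2))
im=viewer.snapshot('wrist')[:,:,::-1].copy();cv2.imwrite('pics/w18.png',im)
s=telemetry.sense();print(s['tool_pos'],s['tcp_rot'],s['qd'].round(2))
give([550.5,104.2,26],[180,0,69.8])
E
```

```text
time: 18.4
tool_pos: [551.2, 103.0, 91.2]
tcp_rot: [-180.0, 0.0, 69.7]
ft_force: [-0.0, 0.5, -1.1]
finger_gap: 58.1
[551.24634491 102.99205906  91.24833774] [-1.79971197e+02  2.47243837e-02  6.97090290e+01] [-0.04 -0.21 -0.28  0.13  0.1   0.15]
[551.38622713 103.03955723  91.44494765] [-1.79986036e+02  1.40731232e-02  6.97029113e+01] [ 0.27 -0.27 -0.19  0.09 -0.01  0.08]
shift cm [ 0.08 -0.12  6.54] rot [-0.     0.    -0.002]
```

View pics/w18.png

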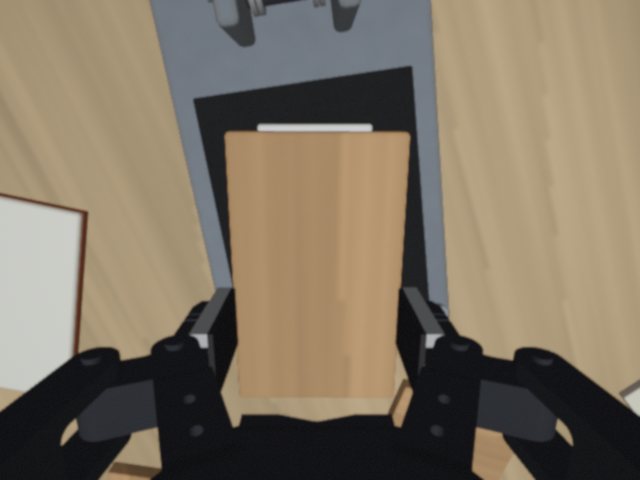

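```bash
python3 - <<'E'
from h import *
c,M=cam('wrist');T=toolT()
W=cast(c,M,[(257.5,124),(372.5,124)],46);print(((W-T[:3,3])@T[:3,:3]).round(1))
W=cast(c,M,[(226,131.5),(409.5,131.5)],T[2,3]+38.7);print(((W-T[:3,3])@T[:3,:3]).round(1))
E
python3 -m inch '[[[0.1,-0.1,2],[0,0,0],0.5],[[0.1,-0.1,4],[0,0,0],0.5],[[0.1,-0.1,5.5],[0,0,0],0.5],[[0.1,-0.1,6.4],[0,0,0],0.5],[[0.1,-0.1,6.4],[0,0,0],0.5],[[0.1,-0.1,6.4],[0,0,0],0.5],[[0.1,-0.1,6.4],[0,0,0],0.5]]' 50
python3 - <<'E'
from h import *
s=telemetry.sense();print(s['tool_pos'],s['tcp_rot'],s['qd'].round(2))
c,M=cam('wrist');np.savez('w19.npz',M=M,T=toolT())
im=viewer.snapshot('wrist')[:,:,::-1].copy();cv2.imwrite('pics/w19.png',cv2.resize(im[90:300,200:440],None,fx=3,fy=2.8,interpolation=cv2.INTER_CUBIC))
im=viewer.snapshot('scene')[:,:,::-1].copy(); cv2.imwrite('pics/s19.png',cv2.resize(im[190:310,280:400],None,fx=5,fy=5,interpolation=cv2.INTER_CUBIC))
E
```

```text
[[ 66.9 -31.1  45.4]
 [ 66.9  28.5  45.4]]
[[ 64.9 -29.3 -38.7]
 [ 64.9  29.  -38.7]]
time: 19.15
tool_pos: [552.0, 105.4, 28.8]
tcp_rot: [179.9, -0.0, 69.8]
ft_force: [-0.5, 0.4, -0.8]
finger_gap: 58.1
[551.95598069 105.3795618   28.76319608] [ 1.79905579e+02 -4.95055477e-02  6.97718168e+01] [ 0.01 -0.19 -0.    0.05 -0.07  0.01]
```

View pics/w19.png

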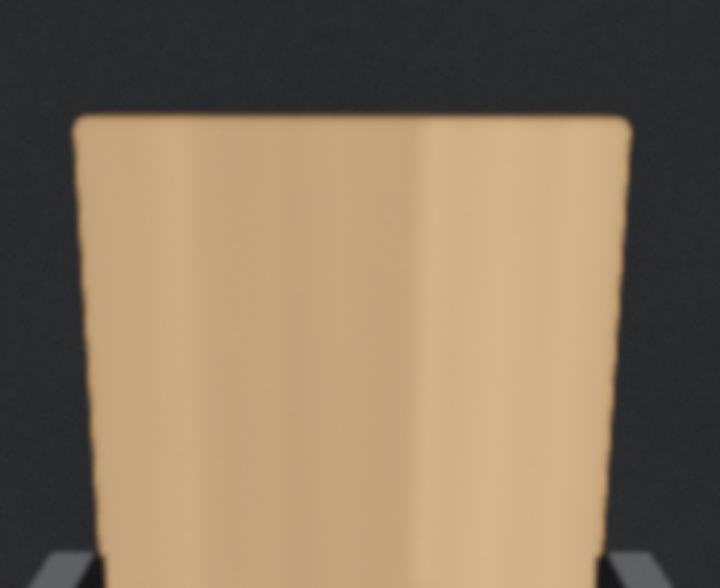

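View pics/s19.png

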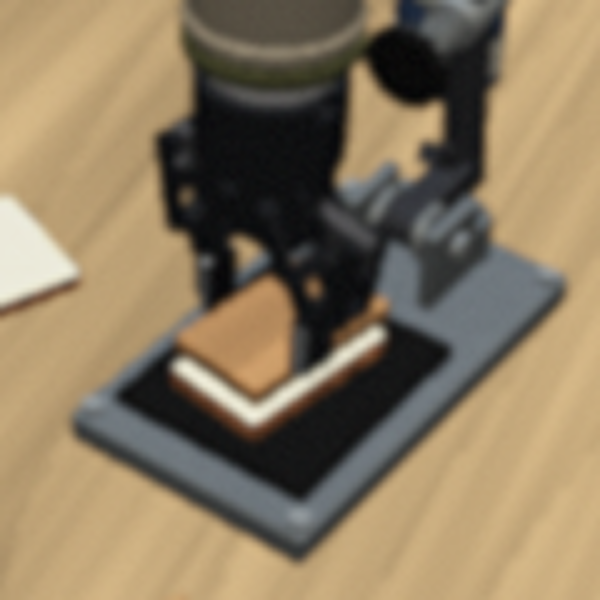

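```bash
python3 -m inch '[[[0,0,0.3],[0,0,0],0.5],[[0,0,0.3],[0,0,0],0.5],[[0,0,0.3],[0,0,0],0.5]]' 50
python3 - <<'E'
from h import *
s=telemetry.sense();print(s['tool_pos'],s['tcp_rot'],s['qd'].round(2),s['ft_force'])
give([550.5,104.2,20.3],[180,0,69.8])
E
```

```text
time: 19.55
tool_pos: [550.9, 105.3, 24.5]
tcp_rot: [-180.0, 0.0, 69.8]
ft_force: [-0.5, -0.1, -0.7]
finger_gap: 58.5
[550.87633248 105.31131822  24.50662529] [-1.79988888e+02  5.33203953e-03  6.97776541e+01] [ 0.01  0.04 -0.06  0.07  0.09 -0.01] [-0.47613854 -0.08163697 -0.68250269]
shift cm [-0.12  0.    0.42] rot [-0.  0. -0.]
```

```bash
python3 -m inch '[[[-0.05,0,0.2],[0,0,0],0.5],[[-0.05,0,0.35],[0,0,0],0.5],[[-0.05,0,0.4],[0,0,0],0.5],[[-0.05,0,0.4],[0,0,0],0.5],[[-0.05,0,0.4],[0,0,0],0.5],[[-0.05,0,0.4],[0,0,0],0.5]]' 50
python3 - <<'E'
from h import *
s=telemetry.sense();print(s['tool_pos'],s['ft_force'])
im=viewer.snapshot('wrist')[:,:,::-1].copy();cv2.imwrite('pics/w20.png',cv2.resize(im[90:300,200:440],None,fx=3,fy=2.8,interpolation=cv2.INTER_CUBIC))
im=viewer.snapshot('scene')[:,:,::-1].copy(); cv2.imwrite('pics/s20.png',cv2.resize(im[190:310,280:400],None,fx=5,fy=5,interpolation=cv2.INTER_CUBIC))
E
```

```text
time: 20.15
tool_pos: [550.9, 104.8, 20.7]
tcp_rot: [180.0, -0.0, 69.8]
ft_force: [-0.2, 0.1, 0.4]
finger_gap: 57.9
[550.88273516 104.82571658  20.67024108] [-0.17744355  0.05005872  0.38094264]
```

View pics/w20.png

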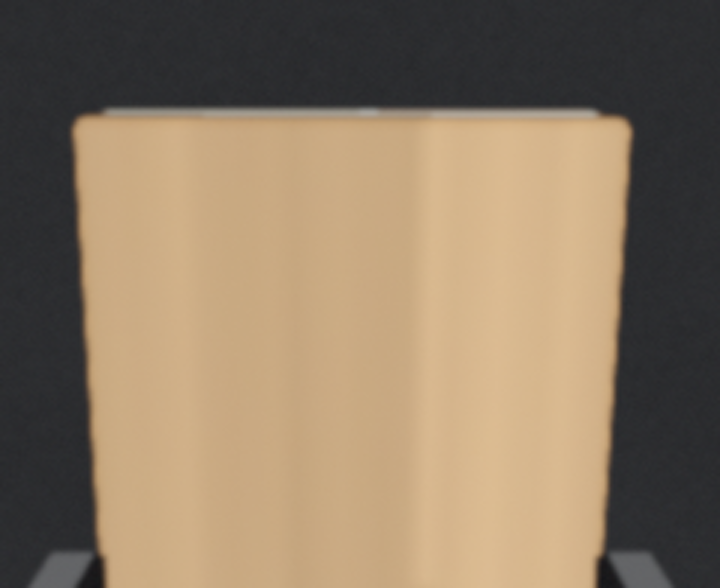

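View pics/s20.png

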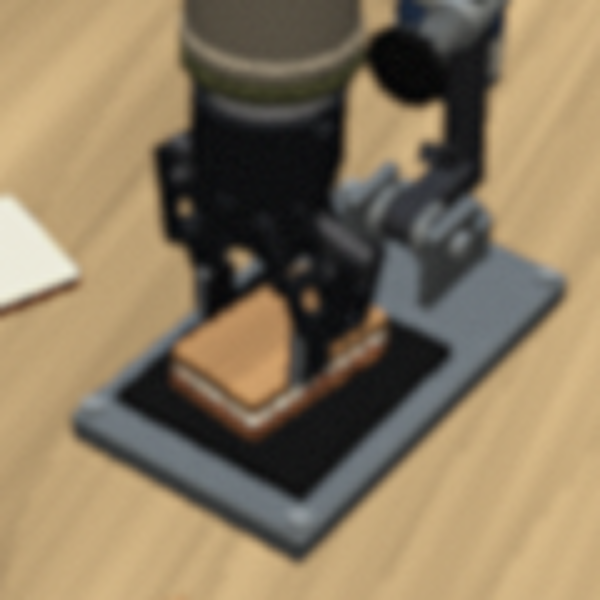

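```bash
python3 - <<'E'
from h import *
c,M=cam('wrist');T=toolT()
for v,u,z in ((128.4,316,46),(130.8,316,T[2,3]+38.7)):
    W=cast(c,M,[(u,v)],z);print(((W-T[:3,3])@T[:3,:3]).round(1))
E
```

```text
[[ 65.7  -0.7 -25.3]]
[[ 65.1  -0.7 -38.7]]
```

The board is within about 1 mm of flush over the tile: lateral edges centred, 0.6 mm in x. Releasing.

```bash
python3 -m inch '[[[0.05,0,0.1],[0,0,0],0.5],[[0.05,0,0.1],[0,0,0],0.5],[[0.05,0,0.1],[0,0,0],0.5]]' 50
python3 -m inch '[[[0,0,0],[0,0,0],0.75],[[0,0,0],[0,0,0],0.85],[[0,0,0],[0,0,0],0.9],[[0,0,0],[0,0,0],0.9]]' 20
python3 -m inch '[[[0,0,-2],[0,0,0],0.9],[[0,0,-5],[0,0,0],0.9],[[0,0,-9],[0,0,0],0.9],[[0,0,-11],[0,0,0],0.9],[[0,0,-11],[0,0,0],0.9],[[0,0,-11],[0,0,0],0.9]]' 20
python3 - <<'E'
from h import *
T=toolT();print(T[:3,3]);c,M=cam('wrist');np.savez('w21.npz',M=M,T=T)
im=viewer.snapshot('wrist')[:,:,::-1].copy();cv2.imwrite('pics/w21.png',im)
im=viewer.snapshot('scene')[:,:,::-1].copy(); cv2.imwrite('pics/s21.png',cv2.resize(im[190:310,280:400],None,fx=5,fy=5,interpolation=cv2.INTER_CUBIC))
E
```

```text
time: 20.55
tool_pos: [550.9, 105.3, 19.5]
tcp_rot: [-180.0, 0.0, 69.8]
ft_force: [-0.2, 0.1, -0.0]
finger_gap: 58.1
time: 20.95
tool_pos: [551.1, 105.3, 19.7]
tcp_rot: [180.0, -0.0, 69.8]
ft_force: [-0.4, -1.0, -0.8]
finger_gap: 76.8
time: 21.55
tool_pos: [551.2, 105.3, 129.7]
tcp_rot: [180.0, -0.0, 69.8]
ft_force: [0.1, -0.0, -1.7]
finger_gap: 76.7
[551.21562294 105.30792909 129.74336158]
```

View pics/w21.png

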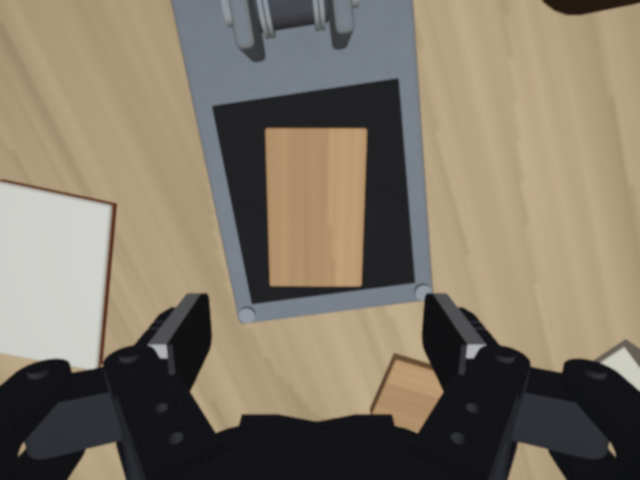

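View pics/s21.png

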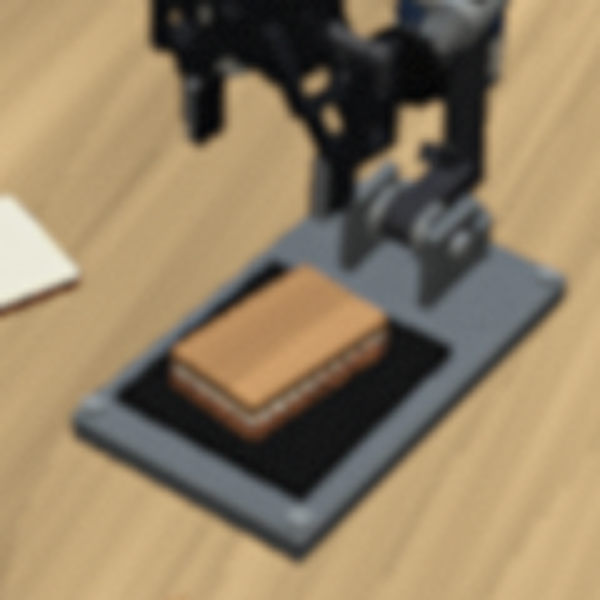

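Clean square pile: three layers aligned at (275,360) in the scene view. Now I locate the handle bar and pin down the press frame.

```bash
python3 - <<'E'
from h import *
d=np.load('w21.npz');c=viewer.camera_model('wrist');M=d['M']
W=cast(c,M,[(213,106),(398.5,79),(415,282.5),(250,303)],32);e=np.diff(np.r_[W,W[:1]],axis=0)
print(W.mean(0).round(1),np.linalg.norm(e,axis=1).round(1),np.degrees(np.arctan2(e[:,1],e[:,0])).round(1))
im=cv2.imread('pics/w21.png');lab=cv2.cvtColor(cv2.GaussianBlur(im,(5,5),0),cv2.COLOR_BGR2LAB).astype(int)
m=(lab[...,1]>=133).astype(np.uint8);k=np.zeros_like(m);k[115:296,255:375]=1;m&=k
print('board',quad(m,c,M,58))
# bar triangulation
ct,Mt=cam('top');cs,Ms=cam('scene')
for n,im,roi in (('top',cv2.imread('pics/top0.png'),(175,175,35,60)),('scene',cv2.imread('pics/scene0.png'),(350,145,50,45))):
    x,y,w,h=roi; g=cv2.cvtColor(im,cv2.COLOR_BGR2GRAY)[y:y+h,x:x+w]; mm=(g<45).astype(np.uint8)
    nn,lab2,st,ce=cv2.connectedComponentsWithStats(mm); i=1+np.argmax(st[1:,4]); print(n,st[i],ce[i]+[x,y])
    if n=='top': pt=ce[i]+[x,y]
    else: ps=ce[i]+[x,y]
def ray(c,M,p): v=M[:3,:3]@np.array([(p[0]-c['cx'])/c['fx'],(p[1]-c['cy'])/c['fy'],1]);return M[:3,3],v/np.linalg.norm(v)
o1,v1=ray(ct,Mt,pt);o2,v2=ray(cs,Ms,ps)
A=np.c_[v1,-v2];t=np.linalg.lstsq(A,o2-o1,rcond=None)[0];print('bar',o1+v1*t[0],o2+v2*t[1])
print(cast(ct,Mt,pt,278))
O=np.array([557.6,119.7]);a=np.radians(78);print('pred',O+144*np.array([np.cos(a),np.sin(a)]))
E
```

```text
[558.7 121.3  32. ] [118.2 137.9 119.9 137.5] [ -12.4 -102.2  167.4   77.1]
board (array([555.5156  , 120.074356], dtype=float32), array([99.6, 59.6, 99.6, 59.8], dtype=float32), array([ 69.6, 159.8,  69.5, 159.8], dtype=float32))
top [  7  11  16  39 261] [189.11111111 204.83908046]
scene [  9   8  29  13 143] [373.64335664 158.97202797]
bar [588.52692256 261.02798036 278.60570877] [588.44589413 260.99273865 278.58721325]
[[588.60888464 261.15741903 278.        ]]
pred [587.53928348 260.55325451]
```

```bash
python3 - <<'E'
from h import *
give([588.4,261,310],[180,0,168])
E
python3 -m inch '[[[0,0,-4],[0,0,0],0.6],[[0,0,-8],[0,0,-0.1],0.6],[[0,0,-13],[0,0,-0.2],0.6],[[0,0,-18],[0,0,-0.3],0.6],[[2,1,-18],[0,0,-0.43],0.6],[[4,2,-18],[0,0,-0.57],0.6]]'
python3 - <<'E'
from h import *
give([588.4,261,310],[180,0,168])
print(telemetry.sense()['joint_pos'].round(1))
E
```

```text
shift cm [ 15.93  -1.82 -18.22] rot [-3.000e-03 -1.000e-03 -1.714e+00]
time: 22.25
tool_pos: [584.7, 136.1, 311.0]
tcp_rot: [179.9, 0.0, 102.7]
ft_force: [-0.2, 1.0, -1.5]
finger_gap: 51.1
shift cm [12.1   3.11  0.1 ] rot [ 0.002  0.002 -1.14 ]
[ 8.2  6.3 75.3 -0.  98.2 -4.5]
```

```bash
python3 -m inch '[[[2,0.5,0],[0,0,-0.14],0.7],[[4,1,0],[0,0,-0.28],0.7],[[6,1.5,0],[0,0,-0.42],0.7],[[8,2,0],[0,0,-0.56],0.7],[[10,2.5,0],[0,0,-0.7],0.7],[[12,3,0],[0,0,-0.84],0.7],[[12.1,3.1,0],[0,0,-0.98],0.7],[[12.1,3.1,0],[0,0,-1.1],0.7],[[12.1,3.1,0],[0,0,-1.14],0.7],[[12.1,3.1,0],[0,0,-1.14],0.7],[[12.1,3.1,0],[0,0,-1.14],0.7],[[12.1,3.1,0],[0,0,-1.14],0.7]]'
python3 - <<'E'
from h import *
c,M=cam('wrist')
im=viewer.snapshot('wrist')[:,:,::-1].copy();cv2.imwrite('pics/w22.png',im)
give([588.4,261,232],[180,0,168]); print(proj(c,M,[588.4,261,278.5]),telemetry.sense()['joint_pos'].round(1))
E
```

```text
time: 23.45
tool_pos: [587.6, 260.6, 308.8]
tcp_rot: [-180.0, -0.1, 167.7]
ft_force: [-0.6, 1.2, 0.3]
finger_gap: 60.2
shift cm [-0.07  0.05  7.71] rot [-0.    -0.001 -0.005]
[[317.24847554 258.30833608]] [ 19.3  13.3  67.7   0.   99.  -58.3]
```

View pics/w22.png

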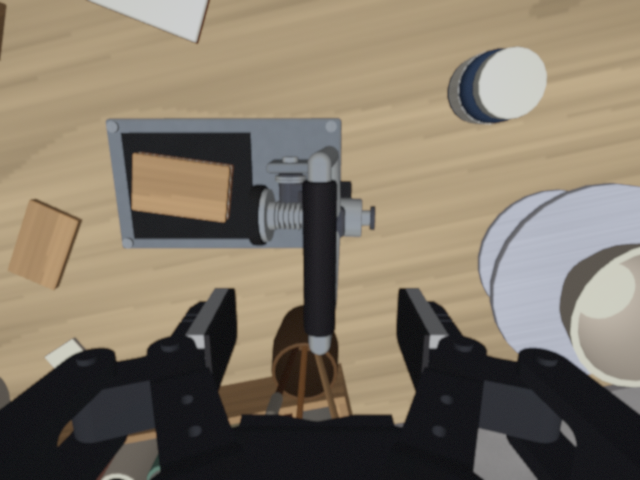

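The wrist view shows the black bar at (319,258), centred between the fingers and parallel to them. Descending and gripping.

```bash
python3 -m inch '[[[-0.05,0.05,3],[0,0,0],0.7],[[-0.05,0.05,5.5],[0,0,0],0.7],[[-0.05,0.05,7],[0,0,0],0.7],[[-0.05,0.05,7.7],[0,0,0],0.7],[[-0.05,0.05,7.7],[0,0,0],0.7],[[-0.05,0.05,7.7],[0,0,0],0.6]]'
python3 -m inch '[[[0,0,0],[0,0,0],0.4],[[0,0,0],[0,0,0],0.2],[[0,0,0],[0,0,0],0.1],[[0,0,0],[0,0,0],0.05],[[0,0,0],[0,0,0],0.05]]' 40
python3 - <<'E'
from h import *
c,M=cam('wrist');s=telemetry.sense();print(s['tool_pos'],s['ft_force'],s['finger_gap'])
im=viewer.snapshot('wrist')[:,:,::-1].copy();cv2.imwrite('pics/w23.png',im)
im=viewer.snapshot('scene')[:,:,::-1].copy(); cv2.imwrite('pics/s23.png',cv2.resize(im[100:310,280:430],None,fx=2.8,fy=2.8,interpolation=cv2.INTER_CUBIC))
E
```

```text
time: 24.1
tool_pos: [588.9, 261.3, 234.0]
tcp_rot: [179.9, 0.1, 167.7]
ft_force: [0.1, 0.2, 0.5]
finger_gap: 51.2
time: 24.6
tool_pos: [589.0, 261.7, 233.9]
tcp_rot: [179.9, 0.1, 167.8]
ft_force: [0.1, 2.1, 5.7]
finger_gap: 16.5
[589.01836109 261.66673646 233.91128054] [0.12218693 2.14257098 5.69337708] 16.5114941760167
```

View pics/w23.png

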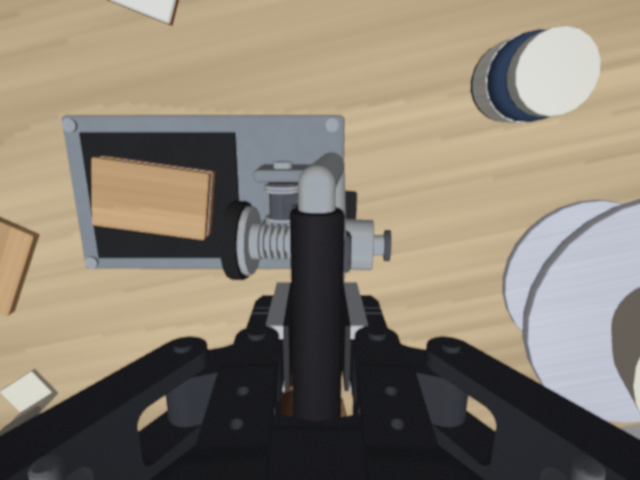

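View pics/s23.png

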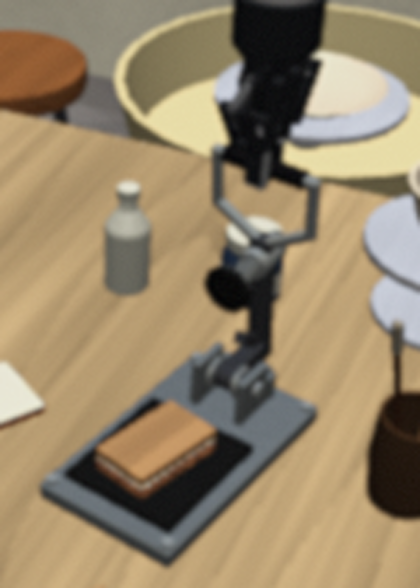

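```bash
python3 - <<'E'
import numpy as np
for t in np.r_[np.arange(0,1.31,0.1),1.34,1.38,1.40,1.42,1.44,1.45]:
    p=1.45-t; y=115-215*np.cos(p)+55*np.sin(p); z=58+215*np.sin(p)+55*np.cos(p)
    print(round(t,2),'y',round((y-144)/10,2),'z',round(-(z-278)/10,2))
E
```

```text
0.0 y -0.03 z -0.01
0.1 y -2.24 z -0.18
0.2 y -4.46 z -0.14
0.3 y -6.66 z 0.13
0.4 y -8.83 z 0.61
0.5 y -10.93 z 1.31
0.6 y -12.96 z 2.22
0.7 y -14.88 z 3.32
0.8 y -16.69 z 4.61
0.9 y -18.35 z 6.07
1.0 y -19.87 z 7.7
1.1 y -21.21 z 9.46
1.2 y -22.37 z 11.35
1.3 y -23.34 z 13.35
1.34 y -23.67 z 14.17
1.38 y -23.96 z 15.01
1.4 y -24.1 z 15.43
1.42 y -24.23 z 15.86
1.44 y -24.34 z 16.29
1.45 y -24.4 z 16.5
```

```bash
python3 -m inch '[[[0,-1.1,-0.1],[0,0,0],0.05],[[0,-2.2,-0.18],[0,0,0],0.05],[[0,-3.35,-0.18],[0,0,0],0.05],[[0,-4.46,-0.14],[0,0,0],0.05],[[0,-5.6,0],[0,0,0],0.05],[[0,-6.66,0.13],[0,0,0],0.05],[[0,-7.75,0.35],[0,0,0],0.05],[[0,-8.83,0.61],[0,0,0],0.05],[[0,-9.9,0.95],[0,0,0],0.05],[[0,-10.93,1.31],[0,0,0],0.05],[[0,-10.93,1.31],[0,0,0],0.05]]' 40
python3 - <<'E'
from h import *
s=telemetry.sense();print(s['tool_pos'],s['ft_force'],s['wrist_torque'],s['finger_gap'])
im=viewer.snapshot('wrist')[:,:,::-1].copy();cv2.imwrite('pics/w24.png',im)
im=viewer.snapshot('scene')[:,:,::-1].copy(); cv2.imwrite('pics/s24.png',cv2.resize(im[100:310,280:430],None,fx=2.8,fy=2.8,interpolation=cv2.INTER_CUBIC))
E
```

```text
time: 25.8
tool_pos: [565.5, 153.5, 219.8]
tcp_rot: [180.0, 0.1, 167.7]
ft_force: [2.7, 3.2, 5.4]
finger_gap: 16.3
[565.53238597 153.45496895 219.80262473] [2.65497872 3.20070531 5.35244408] [ 0.8839935  -0.37897812  0.05205293] 16.30333779857131
```

View pics/w24.png

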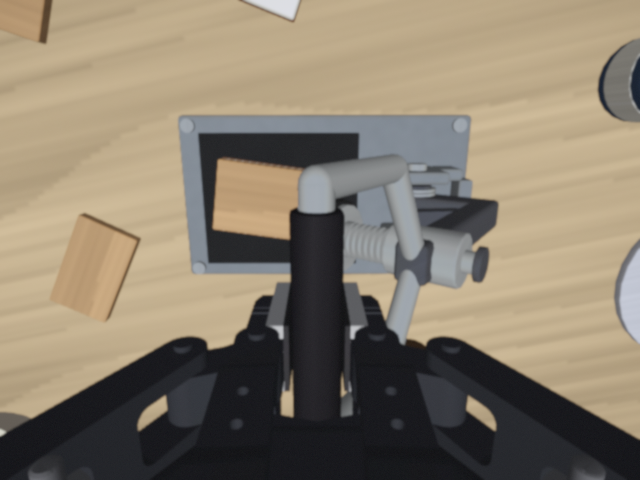

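View pics/s24.png

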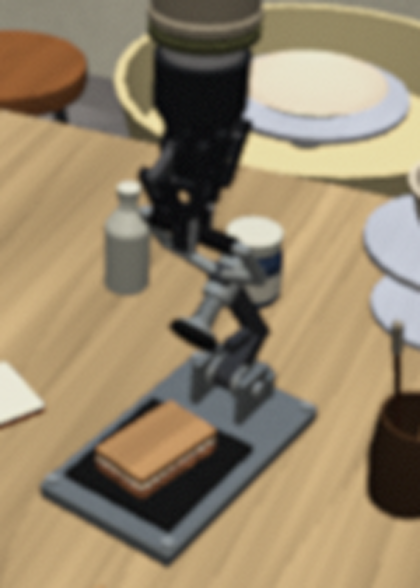

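The lever follows well, with the bar still centred in the fingers and only a few newtons of force. Continuing the arc.

```bash
python3 -m inch '[[[0,-1.03,0.44],[0,0,0],0.05],[[0,-2.03,0.91],[0,0,0],0.05],[[0,-3,1.45],[0,0,0],0.05],[[0,-3.95,2.01],[0,0,0],0.05],[[0,-4.88,2.64],[0,0,0],0.05],[[0,-5.76,3.3],[0,0,0],0.05],[[0,-6.6,4.02],[0,0,0],0.05],[[0,-7.42,4.76],[0,0,0],0.05],[[0,-8.2,5.56],[0,0,0],0.05],[[0,-8.94,6.39],[0,0,0],0.05],[[0,-8.94,6.39],[0,0,0],0.05]]' 40
python3 - <<'E'
from h import *
s=telemetry.sense();print(s['tool_pos'],s['ft_force'],s['wrist_torque'],s['finger_gap'])
im=viewer.snapshot('wrist')[:,:,::-1].copy();cv2.imwrite('pics/w25.png',im)
E
```

```text
time: 27.0
tool_pos: [546.2, 65.9, 154.2]
tcp_rot: [-180.0, -0.0, 167.7]
ft_force: [5.4, 4.1, 3.2]
finger_gap: 16.5
[546.16269016  65.88021697 154.22661361] [5.42235184 4.06656115 3.19025418] [ 0.88723482 -0.89641076 -0.02191678] 16.46197785128172
```

View pics/w25.png

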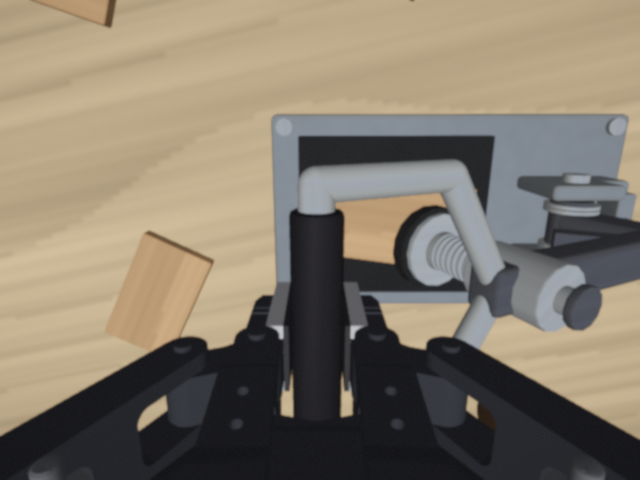

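```bash
python3 -m inch '[[[0,-0.69,0.87],[0,0,0],0.05],[[0,-1.34,1.76],[0,0,0],0.05],[[0,-1.94,2.7],[0,0,0],0.05],[[0,-2.5,3.65],[0,0,0],0.05],[[0,-3,4.64],[0,0,0],0.05],[[0,-3.47,5.6],[0,0,0],0.05],[[0,-3.47,5.6],[0,0,0],0.05],[[0,-3.47,5.6],[0,0,0],0.05]]' 40
python3 - <<'E'
from h import *
s=telemetry.sense();print(s['tool_pos'],s['ft_force'],s['wrist_torque'],s['finger_gap'])
im=viewer.snapshot('wrist')[:,:,::-1].copy();cv2.imwrite('pics/w26.png',im)
im=viewer.snapshot('scene')[:,:,::-1].copy(); cv2.imwrite('pics/s26.png',cv2.resize(im[140:310,280:430],None,fx=3.4,fy=3.4,interpolation=cv2.INTER_CUBIC))
im=viewer.snapshot('top')[:,:,::-1].copy(); cv2.imwrite('pics/t26.png',im)
E
```

```text
time: 27.85
tool_pos: [538.9, 33.0, 98.8]
tcp_rot: [180.0, -0.0, 167.7]
ft_force: [4.8, 5.2, 2.3]
finger_gap: 16.6
[538.86851696  32.98319985  98.84028411] [4.81516574 5.20370328 2.26406696] [ 0.86379398 -0.77935006 -0.04417074] 16.61426543083288
```

View pics/w26.png

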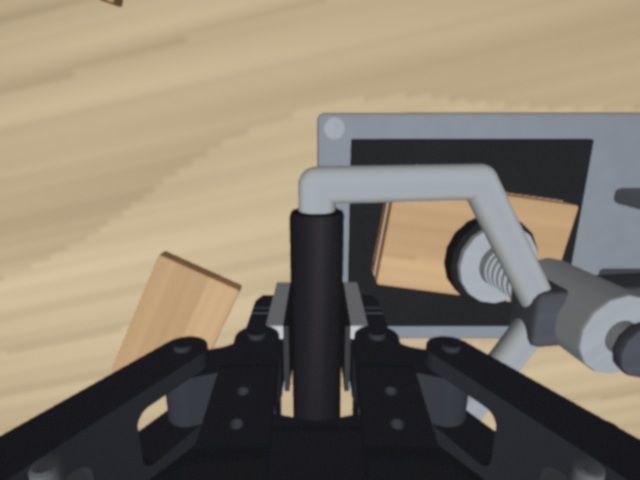

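View pics/s26.png

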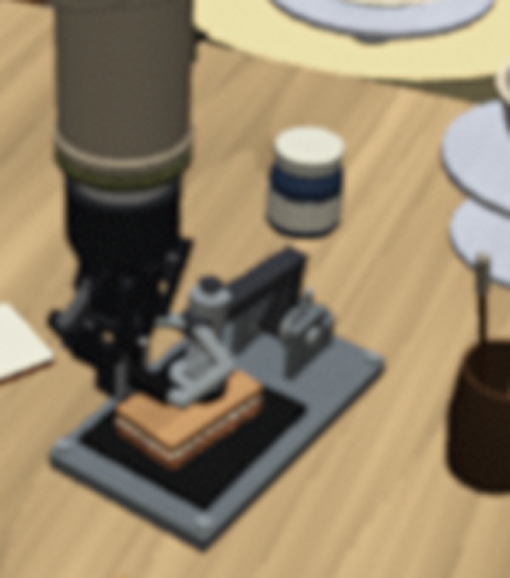

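```bash
python3 -m inch '[[[0,-0.2,0.5],[0,0,0],0.05],[[0,-0.38,1],[0,0,0],0.05],[[0,-0.55,1.5],[0,0,0],0.05],[[0,-0.55,1.5],[0,0,0],0.05],[[0,-0.55,1.5],[0,0,0],0.05]]' 40
python3 -m inch '[[[0,-0.08,0.3],[0,0,0],0.05],[[0,-0.16,0.5],[0,0,0],0.05],[[0,-0.24,0.8],[0,0,0],0.05],[[0,-0.24,0.8],[0,0,0],0.05],[[0,-0.24,0.8],[0,0,0],0.05]]' 40
```

```text
time: 28.5
tool_pos: [537.7, 27.8, 84.3]
tcp_rot: [180.0, -0.0, 167.8]
ft_force: [3.3, 4.4, 4.6]
finger_gap: 16.2
time: 29.0
tool_pos: [537.2, 25.5, 76.8]
tcp_rot: [180.0, 0.0, 167.8]
ft_force: [0.4, 4.9, 8.1]
finger_gap: 16.5
```

```bash
python3 -m inch '[[[0,-0.08,0.3],[0,0,0],0.05],[[0,-0.16,0.5],[0,0,0],0.05],[[0,-0.2,0.7],[0,0,0],0.05],[[0,-0.2,0.7],[0,0,0],0.05],[[0,-0.2,0.7],[0,0,0],0.05],[[0,-0.2,0.7],[0,0,0],0.05]]' 40
python3 - <<'E'
from h import *
s=telemetry.sense();print(s['tool_pos'],s['ft_force'],s['wrist_torque'],s['finger_gap'])
c,M=cam('wrist');np.savez('w27.npz',M=M,T=toolT())
im=viewer.snapshot('wrist')[:,:,::-1].copy();cv2.imwrite('pics/w27.png',im)
im=viewer.snapshot('scene')[:,:,::-1].copy(); cv2.imwrite('pics/s27f.png',im); cv2.imwrite('pics/s27.png',cv2.resize(im[200:290,300:400],None,fx=6,fy=6,interpolation=cv2.INTER_CUBIC))
E
```

```text
time: 29.6
tool_pos: [536.9, 23.8, 70.1]
tcp_rot: [179.9, 0.0, 167.8]
ft_force: [-0.3, 6.5, 10.6]
finger_gap: 16.3
[536.86631882  23.8205121   70.10943532] [-0.34873557  6.46775999 10.60906658] [ 1.18166027 -0.12950006 -0.02364902] 16.321732620651638
```

View pics/w27.png

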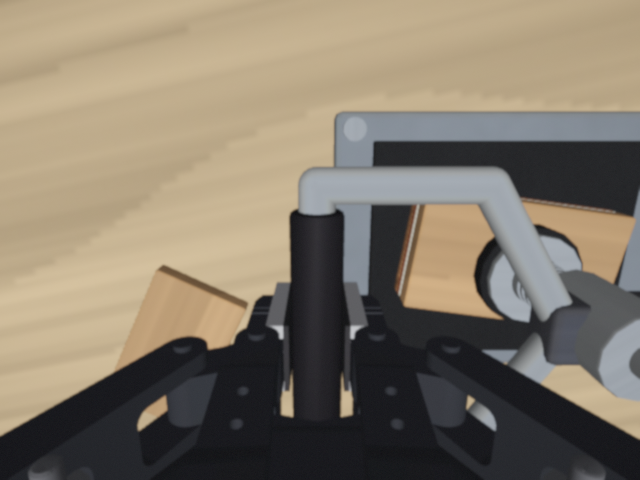

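View pics/s27.png

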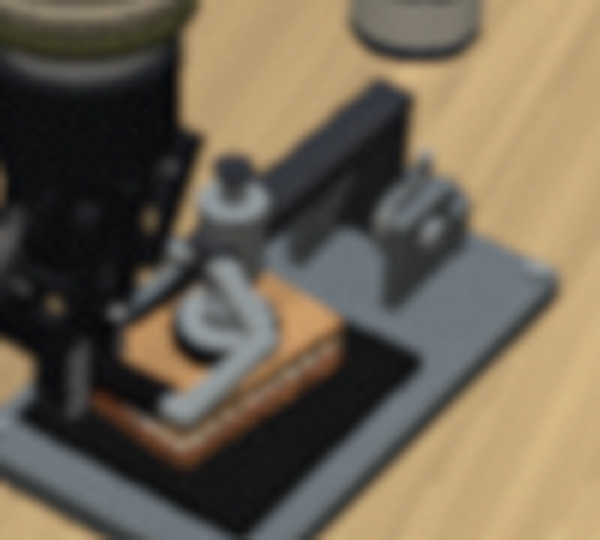

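```bash
python3 - <<'E'
from h import *
im=cv2.imread('pics/s27f.png');a=cv2.resize(im[215:265,315:365],None,fx=7,fy=7,interpolation=cv2.INTER_CUBIC)
b=cv2.imread('pics/s26.png'); b=cv2.resize(b,(150,170),interpolation=cv2.INTER_AREA)[60:110,35:85]; b=cv2.resize(b,None,fx=7,fy=7,interpolation=cv2.INTER_CUBIC)
cv2.imwrite('pics/cmp.png',np.hstack([b,a]))
c,M=cam('scene'); print(proj(c,M,[[558.5,120,100],[558.5,120,114],[558.5,120,106]]))
E
```

```text
[[337.25158525 243.60610586]
 [337.4548019  239.32831349]
 [337.33827759 241.78119719]]
```

View pics/cmp.png

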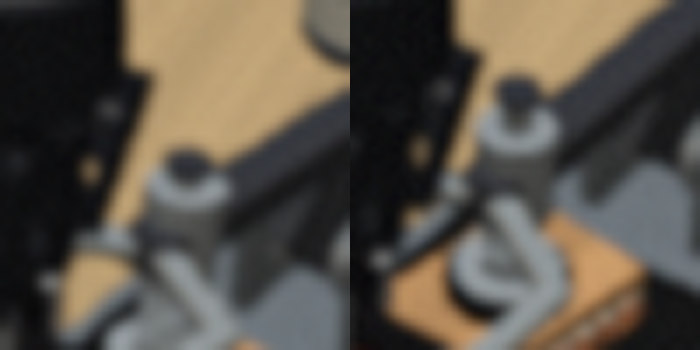

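Comparing cap and bush shows the stem risen about 8 mm over the relaxed state, so half compressed. That agrees with the TCP height (70.1 mm, predicted 68.7 at half) and about 10.6 N at the handle. I'll let it settle, then hand in.

```bash
python3 -m inch '[[[0,0,0],[0,0,0],0.05],[[0,0,0],[0,0,0],0.05],[[0,0,0],[0,0,0],0.05],[[0,0,0],[0,0,0],0.05],[[0,0,0],[0,0,0],0.05]]' 40
python3 - <<'E'
from h import *
s=telemetry.sense();print(s['time'],s['tool_pos'],s['ft_force'],s['qd'].round(2),s['finger_gap'])
print(r.hand_in())
E
```

```text
time: 30.2
tool_pos: [536.9, 23.8, 70.1]
tcp_rot: [179.9, 0.0, 167.8]
ft_force: [0.4, 6.4, 10.4]
finger_gap: 16.6
30.2 [536.86310107  23.82866968  70.12343896] [ 0.3664602   6.39527116 10.43083181] [ 0.04  0.1   0.07  0.02 -0.01  0.  ] 16.566938822522562
the job is handed in; nothing more can be done
None
```

I laid the tile on the cork, laid the right-hand board on the tile, pulled the lever down by its bar, and handed in at 30.2 s with the robot holding it.

**Last checks:**
- **Pile:** it looked square in the last scene view. Before pressing, I measured the board at (555.5, 120.1), 69.6° and the tile at (555.5, 119.7), 69.8°, so they are under 1 mm and 0.3° apart. The cork was at (555.8, 118.8), 69.7°.
- **Lever:** steady, with joint speeds no more than 0.1°/s and about 10.4 N upward at the handle (11 N expected at half).
- **Foot spring:** the cap had risen about 8 mm above its relaxed position in the scene view. The tool height (70.1 mm, against 68.7 predicted at half) puts it at about 7 mm.
- **Pad force:** I had no direct reading; I estimate about 12 N from the spring figures.

**What disagreed or had to be redone:**
- **Fingertips:** they sat about 31–37 mm behind the reported TCP with the jaws 55–85 mm open, not 11 mm ahead. My first descent to the tile stopped too high, so I worked from the measured value after that.
- **Tile:** the first placing was about 2.5 mm off, so I lifted and reset it before letting go.
- **Board:** the first grasp was too shallow and I redid it lower.

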